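Lock the coils in the test chest and fire the test lever

ROBOT

A 6-joint arm with a two-finger parallel gripper is mounted at the origin on a cart in front of the work surface, level with it; the furniture and walls round the work are solid. World frame = base frame: x ahead of the robot, y to its left, z up, the work surface at z = 0. Lengths are in mm, angles in degrees, forces in N, time in s.
With the tool pointing down it reaches from about 350 to 850 mm from the base axis. Payload 8.1 kg.
Tool frame: the origin (TCP) lies between the finger pads; the fingertips stand ahead of it and the grasp point (between the pads) lies 2 mm behind it (nose_length is the z of the fingertips in the tool frame, in mm); z points along the fingers, y is the direction in which the jaws open and shut (so a half turn about z gives the same grasp; the last joint's range is limited). The gripper opens to 85 mm and grips with 20 to 120 N. Pads are 22 mm wide; open, the fingers measure 114 mm over their backs; the gripper's body (76 mm by 85 mm) begins 54 mm behind the grasp point. The pads swing forward as they close: fully open they stand 13 mm farther back than shut.
Start: joints at [68.102, 7.471, 85.268, -0, 87.261, -4.893], TCP at [175.455, 573.778, 248.292] pointing down, gripper open.
Joint ranges: [-169.43, 169.43], [-51.17, 129.36], [1.28, 143.12], [-76.62, 256.62], [0, 156.53], [-152.29, 152.29]. Speed limits (degrees/s): [136.94, 136.94, 159.86, 180, 180, 180].

INTERFACE

Orientations are given as [roll, pitch, yaw] about the fixed x, y, z axes, in that order (R = Rz(yaw) Ry(pitch) Rx(roll)).
In Python, from bench import * gives the robot as it stands.
- The arm moves only by the tool jog_arm, never from a script. Its argument "plan" is a list of rows, each a list of 3 entries, a list of its own where there are three numbers: the turn, a rotation vector about the tool's x, y, z in degrees, then the shift along the tool's x, y, z in m, then the gripper's target within -1 to 1 (fully open at 1, half-way at 0, shut at -1). A call has 1 to 12 rows; each row is the pose to reach, as a shift and turn from the pose commanded when the call began, along the tool's axes at that moment; what a row does not reach only later rows make up. A row lasts 1/8 s, in which the tool goes at most 62.5 mm and 10.7 degrees, less where a joint would pass 70% of its speed; a pose out of reach is approached as far as the arm can. A call with a gripper value outside its range is refused whole. The fingers move at their own pace and stop on an object; "force" is the grip in N (left out, the last holds). Time passes only in rows, so rows that repeat a pose let the fingers close. It gives the time, the measured TCP pose, the force and the opening at its end, in the units of the state.
- sense(): the state, without advancing time (a new reading comes with each control period).
- snapshot(name): name is "scene" or "side" or "wrist"; returns (picture, depth): 384x512x3 uint8, blue, green, red; 384x512 float32, mm along the optical axis (not along the pixel's ray), 0 where there is no reading.
- camera_info(name): a dict with "fov_y" (degrees; the focal length in pixels is half the picture's height over the tangent of half this angle, whatever the lens; pixels are square), "cx", "cy" (the principal point, pixels), "origin" and "orientation" of the camera in the world. Camera axes: x right, y down, z forward; pixel columns grow to the right and rows downward; lengths in mm; the calibration is good to about 2 mm. A picture is of the moment at which its call begins: read the wrist's pose just before it. camera_info takes no time and is no camera call; for the wrist camera it gives the pose at the moment of the call.
- hand_in(): hands the job in, once; it reports no verdict.
The state is a dict: "time": time; "joint_pos": joint angles; "qd": joint speeds; "joint_efforts": joint torques, N m; "tool_pos": TCP position; "tcp_rot": TCP orientation; "ft_force": force on the tool from outside, world axes, zero at the start; "wrist_torque": the same for the moment, N m; "finger_gap": finger opening in mm.
Only numpy, scipy, OpenCV 4.12 (cv2) and the standard library are available. Lean on these libraries where they do the work, as an engineer would, in place of code of your own. Each camera call takes 0.05 s, during which the arm holds its last target.

TASK

Test the wound coils that stand on the black rubber mat: unlock the test chest by its wing knob, raise the hatch, stand every coil upright on the floor of the chest, then shut the hatch and turn the wing knob fully back so that its hidden tongue catches behind the front frame edge. Only once the hatch is locked, push the red-balled test lever away from you right to its stop, then let it spring all the way back. Leave the chest shut and locked with the coils in it, and leave the other things on the bench alone.

Things in the scene. Friction and masses are not known exactly. Their poses are not given: they have to be found in the camera images.
- chest: fixed grey sheet-metal test chest: tub 140 (x) by 204 (y) by 76 mm high, 4 mm walls, white hatch on top; origin on the bench under the tub's middle, x axis from its front (grip bar, lamps) to its back (hinge), y axis to its left, where the blue lever housing stands (90 by 52, 60 mm high). The front wall's inward flange at the top, 18 mm wide, is the frame edge. Its place and yaw vary
- bay1 (a point): middle of the floor of the right-hand (-y) bay of the chest; the floor lies 10 mm above the bench. Two dividers, 22 mm high over the floor, part it into three bays side by side along y, each about 62 mm wide (y) and 132 mm long (x). One coil fits well in the middle of each
- bay2 (a point): middle of the floor of the middle bay
- bay3 (a point): middle of the floor of the left-hand (+y) bay
- hatch (a joint): angle of the hatch, rad: 0 shut (it starts so), 1.75 fully open (stop), past upright. The stiff hinge holds it where it is left; moving it takes 2 to 5 N at the grip bar. It cannot be raised while the knob's tongue is behind the frame edge, nor shut while the tongue sticks out
- hatch_grip (a point): middle of the hatch's grip bar: round black bar, 10 mm in diameter, 60 mm long along the chest's y, 34 mm out in front of the hatch's front edge and 20 mm above its top face, 101 mm above the bench when shut, clear all round; it can be gripped from above at every angle of the hatch and turns in the grip. Moves with the hatch, 184 mm from the hinge axis
- hatch_hinge (a point): middle of the hatch's hinge axis, which lies along the chest's y at the back edge, 77 mm above the bench; the hatch (148 by 210 by 4 mm) swings up and away from the robot about it. With the hatch shut the bar is 182 mm in front of the axis and 24 mm above it
- wing_knob (a joint): angle of the wing knob on the hatch, rad: 1.57 (stop) locked, tongue pointing to the front under the frame edge, wing along the chest's x; 0 (stop) free, tongue and wing along the chest's y. Grows clockwise seen from above. Below 0.6 the tongue is clear of the frame edge. It starts near 1.5; it stays where it is left, takes 0.06 N m
- knob_wing (a point): middle of the knob's black wing, on the knob's axis: the wing is 9 mm thick, 46 mm long, and rises from 11 to 35 mm above the hatch underside (the hatch is 4 mm thick; a round boss 30 mm across lies below the wing up to 11 mm); this point is 24 mm above the underside. Its y axis runs along the wing
- test_lever (a joint): angle of the sprung test lever, rad: 0 at rest, leaning 0.5 rad to the chest's front (towards the robot); 1.0 at its stop, leaning 0.5 rad to the back. A spring returns it to 0 when let go; pushing the ball takes about 1.5 N at first, 4 to 5 N at the stop
- lever_ball (a point): centre of the lever's red ball, 24 mm in diameter, on a 9 mm steel rod, 106 mm from the pivot, about 138 mm above the bench at rest, 151 mm when upright
- lever_pivot (a point): pivot of the lever in the blue housing, 45 mm above the bench; the axis lies along the chest's y, the lever swings in the chest's x-z plane
- mat: black rubber mat, 190 by 190 by 2 mm, fixed on the bench; the coils stand on it. Origin at the centre of its underside
- solenoid_stand_pos (a point): bystander: dark upright solenoid, 70 by 70 by 103 mm; point 10 mm above its underside
- tape_roll_pos (a point): bystander: flat roll of yellow tape, 64 mm across, 18 mm high; point 10 mm above its underside
- screwdriver_a_pos (a point): bystander: orange-handled screwdriver 174 mm long, lying; point 10 mm above the bench at its middle
- coil_1_mid (a point): wound coil: square white bobbin foot about 38 by 38 by 22 mm with a round orange hank of wire of 39 mm diameter above it, from 22 to 48 mm above its underside, 53 mm high over all, 0.1 kg; this point is on the axis of the hank, 26 mm above the underside, z up. Absent in some starts (None)
- coil_1: the same coil as coil_1_mid; its origin lies on the underside, its axes along the sides of the foot
- coil_8_mid (a point): wound coil: square white bobbin foot about 38 by 38 by 22 mm with a round orange hank of wire of 39 mm diameter above it, from 22 to 48 mm above its underside, 53 mm high over all, 0.1 kg; this point is on the axis of the hank, 26 mm above the underside, z up. Absent in some starts (None)
- coil_8: the same coil as coil_8_mid; its origin lies on the underside, its axes along the sides of the foot
- coil_10_mid (a point): wound coil: square white bobbin foot about 38 by 38 by 22 mm with a round orange hank of wire of 39 mm diameter above it, from 22 to 48 mm above its underside, 53 mm high over all, 0.1 kg; this point is on the axis of the hank, 26 mm above the underside, z up. Absent in some starts (None)
- coil_10: the same coil as coil_10_mid; its origin lies on the underside, its axes along the sides of the foot
- coil_4_mid (a point): wound coil: square white bobbin foot about 38 by 38 by 22 mm with a round orange hank of wire of 39 mm diameter above it, from 22 to 48 mm above its underside, 53 mm high over all, 0.1 kg; this point is on the axis of the hank, 26 mm above the underside, z up. Absent in some starts (None)
- coil_4: the same coil as coil_4_mid; its origin lies on the underside, its axes along the sides of the foot
There are look-alikes about, which are no part of the job. What is shaped like the coil_8 but yellow is not meant.

How it is judged (in metres and radians):
On the way, in this order (a step that is already met when the one before it is completed fails the run):
1. the hatch is unlocked and raised (at least 1.2 rad) (value of joint hatch above 1.2 rad), for 0.2 s.
2. every coil stands upright inside the chest (x of coil_1_mid in the frame of chest between -0.062 and 0.062 m and y of coil_1_mid in the frame of chest between -0.096 and 0.096 m and z of each of coil_1_mid, coil_8_mid, coil_10_mid, coil_4_mid in the frame of chest below 0.045 m and angle between each of coil_1_mid, coil_8_mid, coil_10_mid, coil_4_mid's own z axis and vertical below 0.2 rad and linear speed of each of coil_1, coil_8, coil_10, coil_4 below 0.02 m/s and x of coil_8_mid in the frame of chest between -0.062 and 0.062 m and y of coil_8_mid in the frame of chest between -0.096 and 0.096 m and x of coil_10_mid in the frame of chest between -0.062 and 0.062 m and y of coil_10_mid in the frame of chest between -0.096 and 0.096 m and x of coil_4_mid in the frame of chest between -0.062 and 0.062 m and y of coil_4_mid in the frame of chest between -0.096 and 0.096 m), for 0.2 s.
3. the hatch is shut and the wing knob turned to locked (value of joint hatch below 0.03 rad and value of joint wing_knob above 1.35 rad), for 0.2 s.
4. the test lever is at its stop (over 0.93 of 1.0 rad) (value of joint test_lever above 0.93 rad), for 0.05 s.
5. the test lever has sprung back (value of joint test_lever below 0.08 rad), for 0.2 s.
At the end, for the whole second after the job is handed in: every coil present stands upright (within 0.2 rad) on the floor of the chest, at rest; hatch shut (under 0.03 rad), wing knob locked (over 1.35 of 1.57 rad), lever sprung back (under 0.08 rad) (all of step 2 and all of step 3 and value of joint test_lever below 0.08 rad); the robot touches nothing.
It fails at once if the test lever is pushed (over 0.3 rad) while the hatch is open or not locked (value of joint test_lever above 0.3 rad and (value of joint hatch above 0.05 rad or value of joint wing_knob below 1.3 rad)).
It fails at once if a bystander (solenoid, tape roll or screwdriver) is moved more than 30 mm (distance of any of solenoid_stand_pos, tape_roll_pos, screwdriver_a_pos from where it was at the start of the episode above 0.03 m).
Of coil_1, coil_8, coil_10, coil_4 only 2 to 3 are there at a start; the rules pass over those that are not, and their reading is None.
At some moment in a run one of coil_1, coil_8, coil_10, coil_4 may be knocked a few centimetres aside while the robot is not near it.
It also fails if it takes over 200 s, if anything falls off the work surface, if the arm or the gripper's body presses on something with over 40 N, if the wrist force passes 120 N, or if a joint passes its speed limit or range.

## Working session

There is one attempt and no reset: what is moved stays moved. The work goes in short steps, Python scripts to look and compute and a tool call to move; the robot and the scene stay as the last step left them, time stands still between calls to the robot, and variables do not carry over. Pictures are saved under pics/ and viewed, and the job is handed in when it is done.

Besides the shell and the picture viewer there is one more tool, called after ">>>" as name(argument=value, ...) on one line, values as JSON. jog_arm: Moves the arm, as the interface text tells. Its arguments: {"type":"object","properties":{"plan":{"type":"array","items":{"type":"array"}},"force":{"type":"number"}},"required":["plan"]}

```bash
ls; mkdir -p pics
python3 - <<'E'
from bench import *
import cv2
s=sense(); print(s)
for n in ["scene","side","wrist"]:
    print(n,camera_info(n))
    p,d=snapshot(n); cv2.imwrite(f"pics/{n}0.png",p)
    import numpy as np; np.save(f"pics/{n}0.npy",d)
E
```

```text
pics
{'time': 0.0, 'joint_pos': array([ 6.81020422e+01,  7.51423803e+00,  8.53298992e+01,  1.04212413e-03,
        8.72607380e+01, -4.89314764e+00]), 'qd': array([-0.02978514, -0.07168045,  0.01581449,  0.0475053 , -0.0577521 ,
        0.08308527]), 'joint_efforts': array([-1.35660189e-04, -5.69399500e+01, -5.00545478e+01, -4.00262425e-04,
        1.48115179e-02,  1.24620900e-06]), 'tool_pos': array([175.2515976 , 573.29597439, 247.24752372]), 'tcp_rot': array([-1.79895596e+02, -9.98267081e-03,  1.62995130e+02]), 'ft_force': array([-0.04397105,  0.23915423, -0.19842844]), 'wrist_torque': array([-0.02008813,  0.09124039,  0.0159053 ]), 'finger_gap': 84.97927200649356}
scene {'fov_y': 57.69352986443378, 'cx': 252.0501160535885, 'cy': 190.07624947629733, 'origin': array([ 84.87135433, 453.01303223, 535.87668018]), 'orientation': array([-121.56721488,   -1.31224476, -137.17127345])}
side {'fov_y': 42.171375007810916, 'cx': 250.89126897152235, 'cy': 190.88888845254698, 'origin': array([  68.52249703, -951.09184174,  695.76925484]), 'orientation': array([-120.11653423,    0.12314683,  -30.47175483])}
wrist {'fov_y': 64.48459793791471, 'cx': 255.6710766265772, 'cy': 193.97617168749952, 'origin': array([111.58340858, 593.56522791, 372.97750891]), 'orientation': array([1.64648333e+02, 1.00222721e-01, 7.29983762e+01])}
```

View pics/scene0.png

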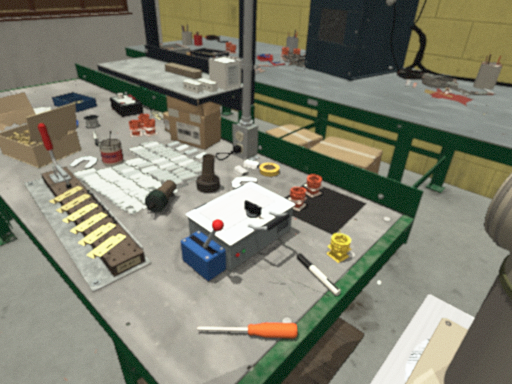

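View pics/side0.png

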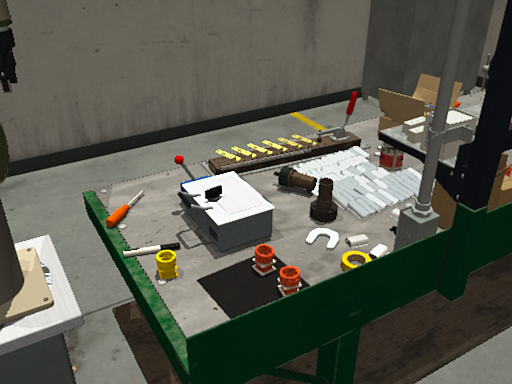

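View pics/wrist0.png

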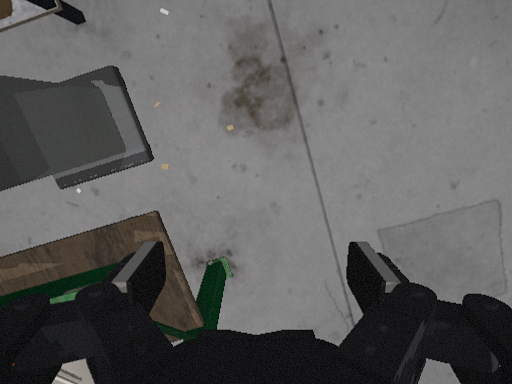

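```bash
cat > h.py <<'E'
from bench import *
import numpy as np, cv2
from scipy.spatial.transform import Rotation as R
def cam(n): 
    c=camera_info(n); f=192/np.tan(np.radians(c['fov_y']/2))
    return f,c['cx'],c['cy'],np.array(c['origin']),R.from_euler('xyz',c['orientation'],degrees=True).as_matrix()
def ray(C,u,v):
    f,cx,cy,o,M=C; d=M@np.array([(u-cx)/f,(v-cy)/f,1.0]); return o,d
def onz(C,u,v,z):
    o,d=ray(C,u,v); return o+d*(z-o[2])/d[2]
def proj(C,p):
    f,cx,cy,o,M=C; q=M.T@(np.array(p)-o); return np.array([cx+f*q[0]/q[2],cy+f*q[1]/q[2]])
def tri(rays):
    A=np.zeros((3,3));b=np.zeros(3)
    for o,d in rays:
        d=d/np.linalg.norm(d);P=np.eye(3)-np.outer(d,d);A+=P;b+=P@o
    x=np.linalg.solve(A,b); res=[np.linalg.norm((np.eye(3)-np.outer(d,d)/(d@d))@(x-o)) for o,d in rays]
    return x,np.round(res,1)
def crop(p,x0,y0,x1,y1,k,name):
    cv2.imwrite(f"pics/{name}.png",cv2.resize(p[y0:y1,x0:x1],None,fx=k,fy=k,interpolation=cv2.INTER_CUBIC))
E
python3 - <<'E'
from h import *
p=cv2.imread("pics/scene0.png"); crop(p,170,150,370,300,4,"c_scene")
p=cv2.imread("pics/side0.png"); crop(p,110,140,310,290,4,"c_side"); crop(p,190,230,340,320,5,"c_side2")
E
```

```text
(no output)
```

View pics/c_scene.png

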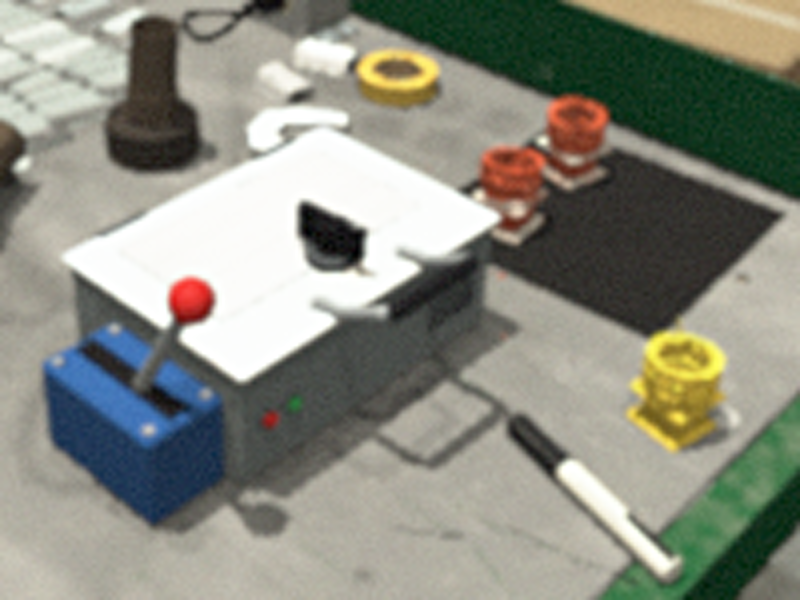

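View pics/c_side.png

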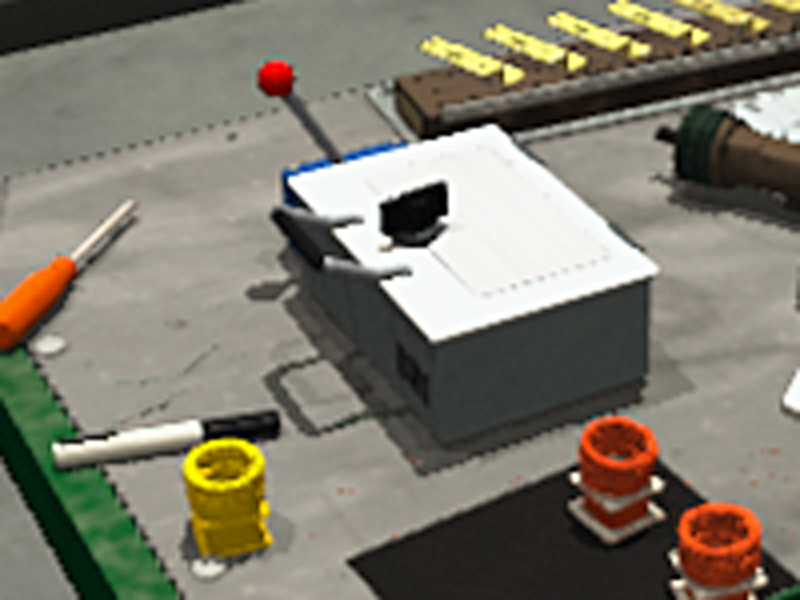

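View pics/c_side2.png

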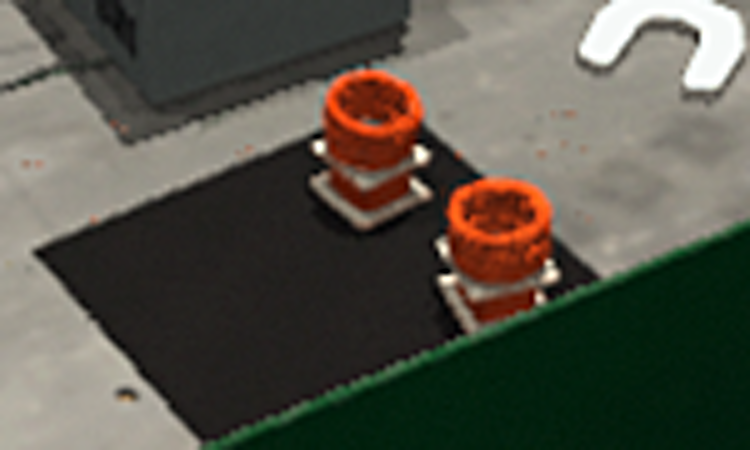

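Run:
```python
from h import *
A=cam("scene");B=cam("side")
sc=lambda u,v:(u/4+170,v/4+150); sd=lambda u,v:(u/4+110,v/4+140); s2=lambda u,v:(u/5+190,v/5+230)
P={'BL':(sc(65,258),sd(498,125)),'FL':(sc(245,380),sd(285,174)),'FR':(sc(500,218),sd(432,342)),'BR':(sc(320,128),sd(660,270)),
'ball':(sc(191,301),sd(276,79)),
'knobtop':(sc(333,225),sd(414,208)),
'coilA_top':(sc(514,163),s2(373,100)),'coilB_top':(sc(577,110),s2(499,212)),
'yellow':(sc(686,352),sd(225,470)),
'matcornerL':(sc(785,213),s2(35,250))}
for k,(a,b) in P.items():
    x,r=tri([ray(A,*a),ray(B,*b)]); print(k,x.round(1),r, 'z81 scene',onz(A,*a,81).round(1)[:2],'side',onz(B,*b,81).round(1)[:2])
for n,a in {'mat1':sc(785,213),'mat2':sc(655,335),'solen':sc(150,150),'tape':sc(398,85)}.items(): print(n,onz(A,*a,2).round(1))
for n,a in {'mat3':s2(35,250),'mat4':s2(205,440),'mat5':s2(600,275),'scr':(105,215),'scr2':(140,192)}.items(): print(n,onz(B,*a,2).round(1))
```

```text
BL [621.   78.2  77.2] [1.8 1.8] z81 scene [613.7  82.3] side [620.   74.2]
FL [470.7  83.5  80.8] [1.5 1.5] z81 scene [468.6  84.3] side [472.4  84.9]
FR [ 468.3 -125.7   77.3] [0.1 0.1] z81 scene [ 465.3 -121.1] side [ 465.8 -130.8]
BR [ 616.5 -127.7   77.4] [0.5 0.5] z81 scene [ 611.6 -122.7] side [ 614. -132.]
ball [480.4 107.5 136.2] [0. 0.] z81 scene [535.   59.7] side [521.1 211.9]
knobtop [509.7 -24.5 100.6] [0.8 0.8] z81 scene [530.  -46.6] side [523.2   5.1]
coilA_top [ 527.9 -223.4   48.5] [1.7 1.7] z81 scene [ 496.2 -177. ] side [ 506.9 -258.6]
coilB_top [ 535.2 -311.4   48.9] [0.9 0.9] z81 scene [ 506.6 -261.8] side [ 511.  -343.7]
yellow [ 340.7 -132.8   44.2] [0.8 0.8] z81 scene [322.4 -89.2] side [ 324.5 -179.5]
matcornerL [ 353.2 -261.5   70.5] [0.2 0.2] z81 scene [ 347.3 -245.6] side [ 348.2 -273.2]
mat1 [ 392.9 -366.9    2. ]
mat2 [ 385.8 -184.4    2. ]
solen [ 769.5 -110.5    2. ]
tape [ 705.6 -317.2    2. ]
mat3 [ 384.2 -186.1    2. ]
mat4 [ 393. -321.    2.]
mat5 [ 581.1 -321.1    2. ]
scr [289.3 165.2   2. ]
scr2 [406.6 231.9   2. ]
```

```bash
cat >> h.py <<'E'
def go(p,yaw,pitch=0.0):
    """print turn & shift (tool axes, m) from measured pose to world p, tool down with yaw"""
    s=sense(); M=R.from_euler('xyz',s['tcp_rot'],degrees=True); T=R.from_euler('xyz',[180,pitch,yaw],degrees=True)
    print('t',round(s['time'],2),'pos',s['tool_pos'].round(1),'rot',s['tcp_rot'].round(2),'F',s['ft_force'].round(1),'gap',round(s['finger_gap'],1))
    print('turn',(M.inv()*T).as_rotvec(degrees=True).round(2),'shift',(M.inv().apply(np.array(p)-s['tool_pos'])/1000).round(4))
E
python3 - <<'E'
import bench; print([n for n in dir(bench) if not n.startswith('__')]); print(getattr(bench,'nose_length',None))
from h import *
go([500,-60,300],90)
E
```

```text
['PlanningError', 'camera_info', 'hand_in', 'nose_length', 'sense', 'snapshot']
17.0
t 0.15 pos [175.3 573.4 247.5] rot [-1.7992e+02 -1.0000e-02  1.6300e+02] F [ 0.6  0.3 -0.3] gap 85.4
turn [-7.0e-02  5.0e-02  7.3e+01] shift [-0.4957 -0.5108 -0.0519]
```

>>> jog_arm(plan=[[[0,0,73],[-0.496,-0.511,-0.052],1],[[0,0,73],[-0.496,-0.511,-0.052],1],[[0,0,73],[-0.496,-0.511,-0.052],1],[[0,0,73],[-0.496,-0.511,-0.052],1],[[0,0,73],[-0.496,-0.511,-0.052],1],[[0,0,73],[-0.496,-0.511,-0.052],1],[[0,0,73],[-0.496,-0.511,-0.052],1],[[0,0,73],[-0.496,-0.511,-0.052],1],[[0,0,73],[-0.496,-0.511,-0.052],1],[[0,0,73],[-0.496,-0.511,-0.052],1],[[0,0,73],[-0.496,-0.511,-0.052],1],[[0,0,73],[-0.496,-0.511,-0.052],1]])

```text
time: 1.65
tool_pos: [501.0, -63.1, 300.0]
tcp_rot: [-180.0, 0.0, 89.8]
ft_force: [0.7, 1.1, -0.2]
finger_gap: 85.5
```

Run:
```python
from h import *
C=cam("wrist"); print(C, sense()['tool_pos'])
p,d=snapshot("wrist"); cv2.imwrite("pics/w1.png",p); np.save("pics/w1.npy",d)
import pickle; pickle.dump(C,open("pics/w1.pkl","wb"))
```

```text
(np.float64(304.39223209884767), 255.6710766265772, 193.97617168749952, array([501.82921358,   4.64680414, 425.61121946]), array([[ 0.99999387, -0.00255208, -0.00239717],
       [-0.00309812, -0.96391519, -0.26619148],
       [-0.00163133,  0.26619728, -0.96391719]])) [500.96501333 -63.07606711 300.01626078]
```

View pics/w1.png

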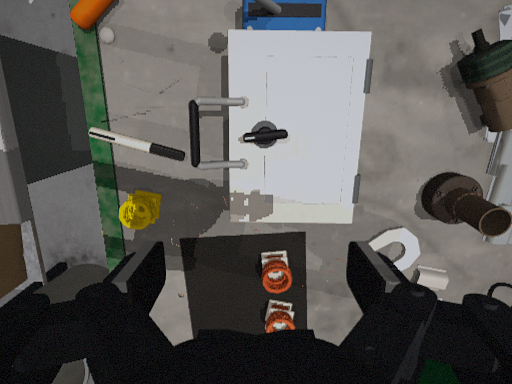

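Run:
```python
from h import *
import pickle
C=pickle.load(open("pics/w1.pkl","rb")); p=cv2.imread("pics/w1.png"); d=np.load("pics/w1.npy")
crop(p,170,20,380,240,3,"c_w1")
g=cv2.cvtColor(p,cv2.COLOR_BGR2GRAY)
def comp(thr,x0,y0,x1,y1):
    m=np.zeros_like(g); m[y0:y1,x0:x1]=(g[y0:y1,x0:x1]<thr)*255
    cs,_=cv2.findContours(m,cv2.RETR_EXTERNAL,cv2.CHAIN_APPROX_NONE); c=max(cs,key=cv2.contourArea); return c
for n,(t,b,z) in {'wing':(38,(238,118,295,150),112),'bar':(45,(186,96,204,170),104)}.items():
    c=comp(t,*b); r=cv2.minAreaRect(c); q=cv2.boxPoints(r)
    print(n,r,q.round(1).tolist()); print([onz(C,*a,z).round(1)[:2].tolist() for a in q], onz(C,*r[0],z).round(1))
# hatch corners
m=((g>200)*255).astype(np.uint8)
for n,uv in {'BL':(370,32),'FL':(228,31),'FR':(230,222),'BR':(353,222),'boss':(264,134)}.items(): print(n,onz(C,*uv,81).round(1), d[uv[1],uv[0]])
print('depths', d[130,265],d[60,300],d[134,195], 'cam z',C[3][2])
f,cx,cy,o,M=C
def dp(u,v): 
    z=d[v,u]; return (o+M@np.array([(u-cx)/f*z,(v-cy)/f*z,z])).round(1)
for uv in [(265,134),(300,60),(195,134),(195,120),(276,280),(280,322),(300,210)]: print(uv,dp(*uv))
```

```text
wing ((265.0, 135.0), (16.0, 42.0), 90.0) [[244.0, 127.0], [286.0, 127.0], [286.0, 143.0], [244.0, 143.0]]
[[489.5, -11.9], [531.8, -12.0], [532.2, -28.0], [489.3, -27.9]] [510.7 -19.9 112. ]
bar ((194.29275512695312, 132.98989868164062), (66.09864807128906, 8.856806755065918), 88.02507019042969) [[188.6999969482422, 100.0999984741211], [197.60000610351562, 99.80000305175781], [199.89999389648438, 165.89999389648438], [191.0, 166.1999969482422]]
[[433.7, 14.4], [442.7, 14.7], [441.5, -52.8], [432.0, -53.1]] [437.5 -18.3 104. ]
BL [618.5  81.2  81. ] 311.68555
FL [473.2  82.6  81. ] 310.6633
FR [ 469.9 -125.5   81. ] 452.93564
BR [ 618.1 -125.8   81. ] 453.18326
boss [510.5 -21.2  81. ] 309.89746
depths 310.66293 317.1612 314.322 cam z 425.6112194609239
(265, 134) [510.7 -19.  111.4]
(300, 60) [547.6  54.6  82.7]
(195, 134) [438.6 -19.1 106.2]
(195, 120) [439.1  -5.1 104.8]
(276, 280) [ 530.1 -234.5   31.2]
(280, 322) [ 537.9 -312.6   23.3]
(300, 210) [ 553.9 -110.8   80.1]
```

View pics/c_w1.png

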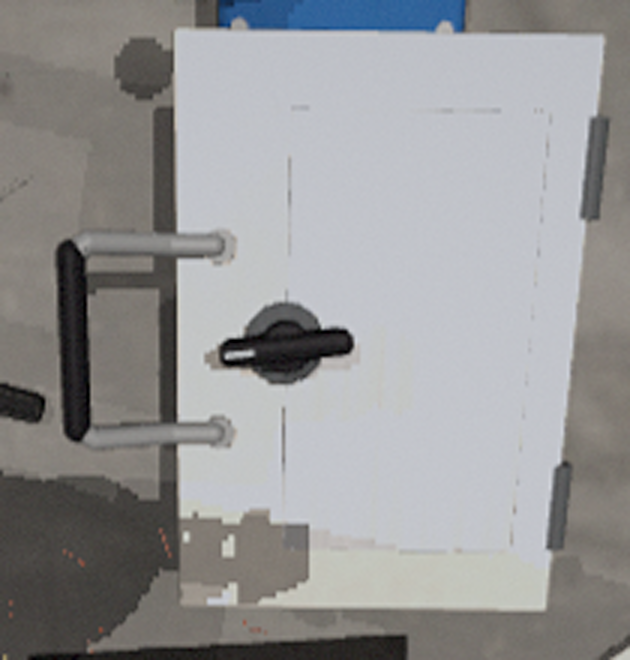

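Run:
```python
from h import *
go([510.6,-20.3,180],4)
```

```text
t 1.7 pos [501.6 -64.6 300. ] rot [-1.800e+02  9.000e-02  8.979e+01] F [-1.7 -2.1 -0.9] gap 85.4
turn [7.000e-02 8.000e-02 8.579e+01] shift [0.0445 0.0089 0.1199]
```

Run:
```python
from h import *
for i in range(3):
    s=sense(); print(s['time'],s['tool_pos'],s['qd'].round(2),s['joint_pos'].round(2)); snapshot("wrist")
```

```text
1.7 [501.58033056 -64.55343598 299.98297024] [ 3.25 -2.05  2.29  0.61  0.29  3.87] [-1.308e+01 -8.190e+00  9.551e+01 -9.000e-02  9.266e+01 -1.287e+01]
1.75 [500.82656782 -62.57367168 299.76612545] [ 2.93 -1.89  2.06  1.15  0.92  2.12] [-1.292e+01 -8.300e+00  9.563e+01 -4.000e-02  9.271e+01 -1.271e+01]
1.8 [500.32804866 -61.06097318 299.72519588] [ 2.21 -1.43  1.3   0.41  0.42  0.7 ] [-12.79  -8.38  95.71   0.    92.74 -12.64]
```

Run:
```python
from h import *
for i in range(6): snapshot("wrist")
go([510.6,-20.3,180],4)
```

```text
t 2.15 pos [500.1 -59.1 300.4] rot [179.98   0.    90.07] F [ 0.2 -0.1  0.2] gap 85.3
turn [ 1.000e-02 -1.000e-02  8.607e+01] shift [0.0388 0.0105 0.1204]
```

>>> jog_arm(plan=[[[0,0,11],[0.01,0.003,0.03],1],[[0,0,22],[0.02,0.006,0.06],1],[[0,0,33],[0.03,0.009,0.09],1],[[0,0,44],[0.04,0.0105,0.12],1],[[0,0,55],[0.04,0.0105,0.12],1],[[0,0,66],[0.04,0.0105,0.12],1],[[0,0,76],[0.04,0.0105,0.12],1],[[0,0,86],[0.04,0.0105,0.12],1],[[0,0,86],[0.04,0.0105,0.12],1],[[0,0,86],[0.04,0.0105,0.12],1],[[0,0,86],[0.04,0.0105,0.12],1],[[0,0,86],[0.04,0.0105,0.12],1]])

```text
time: 3.65
tool_pos: [510.8, -19.9, 180.3]
tcp_rot: [-180.0, 0.0, 4.1]
ft_force: [0.6, 0.6, 0.1]
finger_gap: 85.4
```

Run:
```python
from h import *
C=cam("wrist")
p,d=snapshot("wrist"); cv2.imwrite("pics/w2.png",p)
go([510.6,-20.3,112],4)
crop(p,100,100,400,384,2.5,"c_w2")
```

```text
t 3.7 pos [510.8 -19.9 180.3] rot [-180.      0.      4.05] F [ 0.5 -0.6  0.3] gap 85.6
turn [-0.    0.    0.05] shift [-0.0002  0.0004  0.0683]
```

View pics/w2.png

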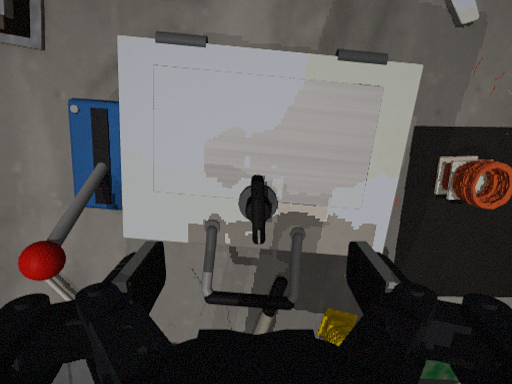

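>>> jog_arm(plan=[[[0,0,0],[0,0,0.03],1],[[0,0,0],[0,0,0.055],1],[[0,0,0],[0,0,0.0685],0],[[0,0,0],[0,0,0.0685],-0.4],[[0,0,0],[0,0,0.0685],-1],[[0,0,0],[0,0,0.0685],-1],[[0,0,0],[0,0,0.0685],-1],[[0,0,0],[0,0,0.0685],-1],[[0,0,0],[0,0,0.0685],-1],[[0,0,0],[0,0,0.0685],-1]], force=25)

```text
time: 4.95
tool_pos: [511.7, -21.0, 113.2]
tcp_rot: [179.9, -0.1, 4.0]
ft_force: [-1.1, -4.9, 2.9]
finger_gap: 7.9
```

>>> jog_arm(plan=[[[0,0,-8],[0,0,0],-1],[[0,0,-18],[0,0,0],-1],[[0,0,-28],[0,0,0],-1],[[0,0,-38],[0,0,0],-1],[[0,0,-48],[0,0,0],-1],[[0,0,-58],[0,0,0],-1],[[0,0,-68],[0,0,0],-1],[[0,0,-77],[0,0,0],-1],[[0,0,-86],[0,0,0],-1],[[0,0,-86],[0,0,0],-1],[[0,0,-86],[0,0,0],-1]])

```text
time: 6.32
tool_pos: [510.7, -20.2, 113.1]
tcp_rot: [-180.0, 0.0, 90.0]
ft_force: [-6.6, -1.7, 8.6]
finger_gap: 7.7
```

>>> jog_arm(plan=[[[0,0,0],[0,0,0],0],[[0,0,0],[0,0,0],0],[[0,0,0],[0,0,-0.01],0],[[0,0,0],[0,0,-0.05],0],[[0,0,0],[0,0,-0.077],0],[[0,0,0],[0,-0.04,-0.077],0],[[0,0,0],[0,-0.073,-0.077],0],[[0,0,0],[0,-0.073,-0.077],0],[[0,0,0],[0,-0.073,-0.077],0],[[0,0,0],[0,-0.073,-0.077],0]])

```text
time: 7.58
tool_pos: [438.7, -20.0, 189.2]
tcp_rot: [180.0, 0.0, 90.0]
ft_force: [-0.4, 0.3, 0.3]
finger_gap: 42.8
```

Run:
```python
from h import *
C=cam("wrist")
p,d=snapshot("wrist"); cv2.imwrite("pics/w3.png",p)
import pickle; pickle.dump(C,open("pics/w3.pkl","wb"))
go([437.2,-20,102],89)
```

```text
t 7.62 pos [438.5 -20.  189. ] rot [179.98  -0.    90.  ] F [0.8 0.2 0.4] gap 42.8
turn [ 0.02 -0.    1.  ] shift [-0.     -0.0013  0.087 ]
```

View pics/w3.png

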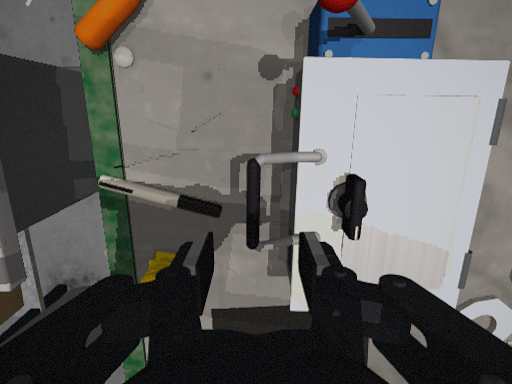

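Run:
```python
from h import *
import pickle
A=pickle.load(open("pics/w1.pkl","rb"));B=pickle.load(open("pics/w3.pkl","rb"))
for a,b in [((194,101),(254.5,162)),((196,165.5),(252.5,247.5))]: print(tri([ray(A,*a),ray(B,*b)]))
print(tri([ray(A,265,134.5),ray(B,351.5,203)]))
```

```text
(array([438.64865964,  13.14612716, 104.36045796]), array([0.5, 0.5]))
(array([436.88950783, -52.77524333, 102.83858528]), array([0.3, 0.3]))
(array([511.4223126 , -20.46953891,  94.44058536]), array([0.4, 0.4]))
```

>>> jog_arm(plan=[[[0,0,1],[0,-0.001,0.03],0],[[0,0,1],[0,-0.001,0.06],0],[[0,0,1],[0,-0.001,0.08],0],[[0,0,1],[0,-0.001,0.087],0],[[0,0,1],[0,-0.001,0.087],-0.5],[[0,0,1],[0,-0.001,0.087],-1],[[0,0,1],[0,-0.001,0.087],-1],[[0,0,1],[0,-0.001,0.087],-1],[[0,0,1],[0,-0.001,0.087],-1]], force=30)

```text
time: 8.75
tool_pos: [436.6, -20.0, 102.7]
tcp_rot: [-180.0, 0.0, 89.0]
ft_force: [-5.5, -0.4, 3.5]
finger_gap: 8.8
```

Run:
```python
import numpy as np
r=np.hypot(182,24);a=np.arctan2(24,182)
f=lambda t:np.array([182-r*np.cos(a+t), r*np.sin(a+t)-24])/1000
for t0,ts in [(0,np.arange(1,13)*.07),(.84,.84+np.r_[np.arange(1,13)*.0725])]:
    for t in ts: d=f(t)-f(t0); print(round(t,3),d.round(3), end='; ')
    print()
```

```text
0.07 [0.002 0.013]; 0.14 [0.005 0.025]; 0.21 [0.009 0.037]; 0.28 [0.014 0.049]; 0.35 [0.019 0.061]; 0.42 [0.026 0.072]; 0.49 [0.033 0.083]; 0.56 [0.041 0.093]; 0.63 [0.049 0.103]; 0.7 [0.058 0.112]; 0.77 [0.068 0.12 ]; 0.84 [0.078 0.128]; 
0.912 [0.011 0.007]; 0.985 [0.023 0.013]; 1.057 [0.035 0.019]; 1.13 [0.048 0.023]; 1.202 [0.06  0.027]; 1.275 [0.074 0.03 ]; 1.348 [0.087 0.031]; 1.42 [0.1   0.032]; 1.492 [0.113 0.032]; 1.565 [0.127 0.031]; 1.638 [0.14  0.028]; 1.71 [0.153 0.025];
```

>>> jog_arm(plan=[[[0,0,0],[0,0.002,-0.013],-1],[[0,0,0],[0,0.005,-0.025],-1],[[0,0,0],[0,0.009,-0.037],-1],[[0,0,0],[0,0.014,-0.049],-1],[[0,0,0],[0,0.019,-0.061],-1],[[0,0,0],[0,0.026,-0.072],-1],[[0,0,0],[0,0.033,-0.083],-1],[[0,0,0],[0,0.041,-0.093],-1],[[0,0,0],[0,0.049,-0.103],-1],[[0,0,0],[0,0.058,-0.112],-1],[[0,0,0],[0,0.068,-0.12],-1],[[0,0,0],[0,0.078,-0.128],-1]])

```text
time: 10.25
tool_pos: [514.1, -21.4, 233.2]
tcp_rot: [-179.9, 0.0, 89.0]
ft_force: [-14.3, -0.3, 12.9]
finger_gap: 8.8
```

>>> jog_arm(plan=[[[0,0,0],[0,0.01,-0.008],-1],[[0,0,0],[0,0.022,-0.014],-1],[[0,0,0],[0,0.034,-0.02],-1],[[0,0,0],[0,0.047,-0.025],-1],[[0,0,0],[0,0.059,-0.029],-1],[[0,0,0],[0,0.073,-0.032],-1],[[0,0,0],[0,0.086,-0.033],-1],[[0,0,0],[0,0.099,-0.034],-1],[[0,0,0],[0,0.112,-0.034],-1],[[0,0,0],[0,0.126,-0.033],-1],[[0,0,0],[0,0.139,-0.03],-1],[[0,0,0],[0,0.152,-0.027],-1]])

```text
time: 11.75
tool_pos: [668.4, -24.0, 259.4]
tcp_rot: [179.8, 0.0, 89.0]
ft_force: [-1.8, -0.9, 4.7]
finger_gap: 8.6
```

>>> jog_arm(plan=[[[0,0,0],[0,0,0],0],[[0,0,0],[0,0,0],0],[[0,0,0],[0,0,0],0],[[0,0,0],[0,0,-0.04],0],[[0,0,0],[0,0,-0.08],0.3],[[0,0,0],[-0.05,-0.03,-0.08],1],[[0,0,0],[-0.1,-0.06,-0.08],1],[[0,0,0],[-0.15,-0.09,-0.07],1],[[0,0,0],[-0.2,-0.12,-0.06],1],[[0,0,0],[-0.25,-0.135,-0.05],1],[[0,0,0],[-0.266,-0.138,-0.04],1],[[0,0,0],[-0.266,-0.138,-0.04],1]])

```text
time: 13.25
tool_pos: [523.4, -287.8, 295.7]
tcp_rot: [-179.9, -0.1, 88.9]
ft_force: [-0.5, 0.7, 0.1]
finger_gap: 85.5
```

Run:
```python
from h import *
import pickle
for i in range(4): snapshot("side")
p,d=snapshot("side"); cv2.imwrite("pics/s4.png",p)
C=cam("wrist")
p,d=snapshot("wrist"); cv2.imwrite("pics/w4.png",p); np.save("pics/w4.npy",d)
pickle.dump(C,open("pics/w4.pkl","wb"))
go([530,-290,300],89)
```

```text
t 13.55 pos [ 525.  -286.3  297.4] rot [1.7995e+02 2.0000e-02 8.9110e+01] F [-0.4 -0.8  0.2] gap 85.5
turn [0.05 0.02 0.11] shift [-0.0036  0.0051 -0.0026]
```

View pics/w4.png

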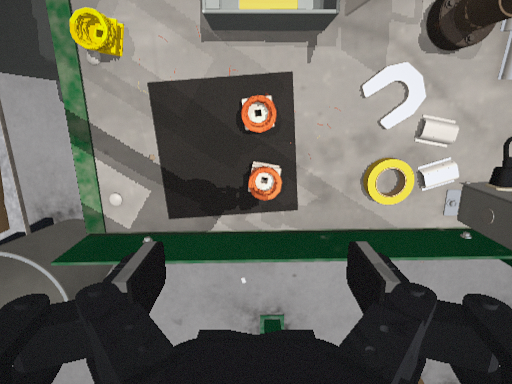

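View pics/s4.png

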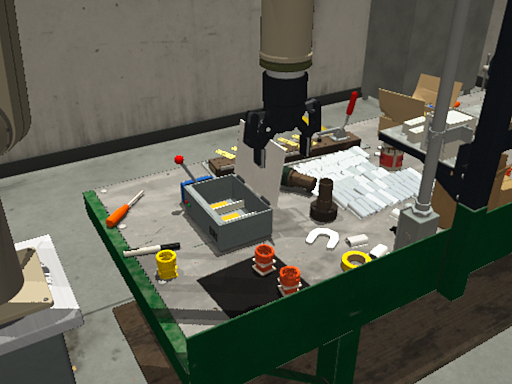

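```bash
cat >> h.py <<'E'
def rings(p,x0=0,y0=0,x1=512,y1=384):
    hsv=cv2.cvtColor(p,cv2.COLOR_BGR2HSV); m=cv2.inRange(hsv,(3,140,90),(15,255,255)); k=np.zeros_like(m);k[y0:y1,x0:x1]=m[y0:y1,x0:x1]
    cs,_=cv2.findContours(k,cv2.RETR_EXTERNAL,cv2.CHAIN_APPROX_NONE)
    return [cv2.minEnclosingCircle(cv2.convexHull(c))+(cv2.boundingRect(c),) for c in cs if cv2.contourArea(c)>60]
E
python3 - <<'E'
from h import *
import pickle
C=pickle.load(open("pics/w4.pkl","rb")); p=cv2.imread("pics/w4.png"); d=np.load("pics/w4.npy")
for c,r,b in rings(p,150,70,300,215): print(c,r,b,onz(C,*c,48).round(1), 'diam',2*r*(C[3][2]-48)/C[0])
S=cam("side"); s=cv2.imread("pics/s4.png")
for c,r,b in rings(s,240,235,310,295): print('side',c,b)
f,cx,cy,o,M=C
def dp(u,v): 
    z=d[v,u]; return (o+M@np.array([(u-cx)/f*z,(v-cy)/f*z,z])).round(1)
for uv in [(259,102),(259,126),(265,170),(266,196),(260,236),(260,245),(260,258),(200,130),(100,150),(85,150)]: print(uv,dp(*uv))
crop(p,200,80,330,220,5,"c_w4")
E
```

```text
(264.5614318847656, 182.69410705566406) 17.531150817871094 (248, 166, 34, 35) [ 536.3 -307.4   48. ] diam 43.20856386898084
(259.0, 112.0) 20.24855613708496 (241, 93, 36, 40) [ 530.4 -220.9   48. ] diam 49.90608090667974
side (289.1849365234375, 275.0479431152344) (279, 266, 21, 21)
side (263.877197265625, 253.85964965820312) (255, 244, 20, 20)
(259, 102) [ 530.8 -208.9   23.7]
(259, 126) [ 530.2 -237.3   45. ]
(265, 170) [ 537.  -291.    48.5]
(266, 196) [ 538.  -324.6   49.2]
(260, 236) [ 530.  -394.5   14.5]
(260, 245) [ 529.6 -394.9   44. ]
(260, 258) [ 529.1 -395.3   80.9]
(200, 130) [ 450.6 -243.5    2.2]
(100, 150) [ 310.4 -268.5    1.3]
(85, 150) [ 288.3 -268.5   -1.2]
```

View pics/c_w4.png

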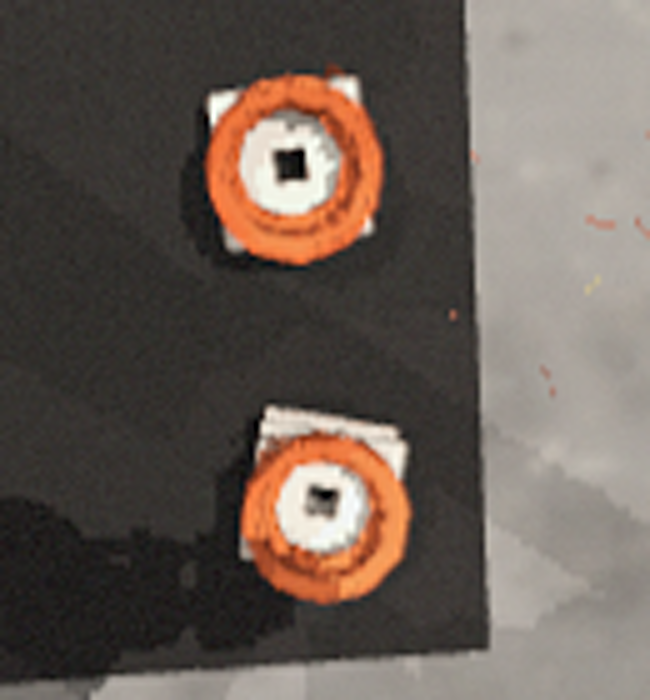

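Run:
```python
from h import *
import pickle
C=pickle.load(open("pics/w4.pkl","rb")); S=cam("side")
for a,b in [((259,114),(264,250.5)),((265.6,183.6),(289.5,271.5))]: print(onz(C,*a,48).round(1),tri([ray(C,*a),ray(S,*b)]))
go([537.3,-308.5,110],89)
```

```text
[ 530.4 -223.2   48. ] (array([ 529.44993008, -222.65147628,   47.81140314]), array([1.1, 1.1]))
[ 537.7 -308.6   48. ] (array([ 536.94082003, -308.27055746,   47.55711808]), array([0.8, 0.8]))
t 13.55 pos [ 525.  -286.3  297.4] rot [1.7995e+02 2.0000e-02 8.9110e+01] F [-0.4 -0.8  0.2] gap 85.5
turn [0.05 0.02 0.11] shift [-0.0219  0.0125  0.1875]
```

>>> jog_arm(plan=[[[0,0,0],[-0.019,0.008,0.06],0.5],[[0,0,0],[-0.019,0.008,0.12],0.5],[[0,0,0],[-0.019,0.008,0.185],0.5],[[0,0,0],[-0.019,0.008,0.185],0.5],[[0,0,0],[-0.019,0.008,0.185],0.5],[[0,0,0],[-0.019,0.008,0.185],0.5],[[0,0,0],[-0.019,0.008,0.185],0.5]])

```text
time: 14.42
tool_pos: [533.4, -307.6, 114.9]
tcp_rot: [179.8, 0.2, 89.0]
ft_force: [0.6, 0.6, 0.0]
finger_gap: 64.2
```

Run:
```python
from h import *
import pickle
C=cam("wrist")
p,d=snapshot("wrist"); cv2.imwrite("pics/w5.png",p)
pickle.dump(C,open("pics/w5.pkl","wb"))
go([537.3,-308.4,46],89)
for c,r,b in rings(p): print(c,r,b,onz(C,*c,48).round(1))
```

```text
t 14.47 pos [ 533.  -307.4  114.2] rot [1.7982e+02 1.2000e-01 8.9000e+01] F [-1.   0.4  0.1] gap 63.7
turn [ 0.18  0.12 -0.  ] shift [-0.0008  0.0041  0.0683]
(259.00537109375, 213.00537109375) 33.60820770263672 (228, 182, 65, 65) [ 536.3 -306.5   48. ]
(249.5801544189453, 76.2595443725586) 41.6342658996582 (211, 38, 71, 80) [ 531.9 -220.8   48. ]
```

View pics/w5.png

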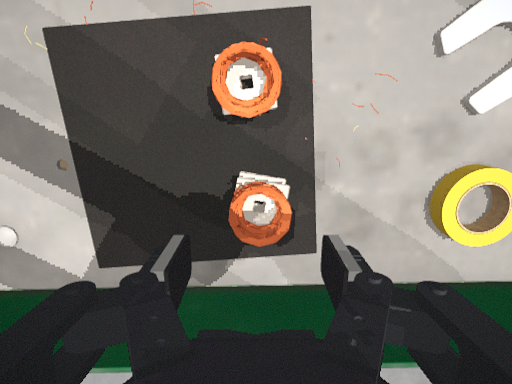

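>>> jog_arm(plan=[[[0,0,0],[-0.001,0.004,0.0],0.5],[[0,0,0],[-0.001,0.004,0.03],0.5],[[0,0,0],[-0.001,0.004,0.055],0.5],[[0,0,0],[-0.001,0.004,0.069],0.5],[[0,0,0],[-0.001,0.004,0.069],0.5],[[0,0,0],[-0.001,0.004,0.069],-0.2],[[0,0,0],[-0.001,0.004,0.069],-0.5],[[0,0,0],[-0.001,0.004,0.069],-1],[[0,0,0],[-0.001,0.004,0.069],-1],[[0,0,0],[-0.001,0.004,0.069],-1]], force=30)

```text
time: 15.72
tool_pos: [536.8, -308.4, 44.4]
tcp_rot: [179.9, 0.1, 89.0]
ft_force: [-0.2, -0.1, 6.6]
finger_gap: 37.8
```

>>> jog_arm(plan=[[[0,0,0],[0,0,-0.02],-1],[[0,0,0],[0,0,-0.07],-1],[[0,0,0],[0,0,-0.12],-1],[[0,0,0],[0,0,-0.15],-1],[[0,0,0],[0.05,0.002,-0.15],-1],[[0,0,0],[0.1,0.004,-0.15],-1],[[0,0,0],[0.15,0.006,-0.15],-1],[[0,0,0],[0.2,0.01,-0.15],-1],[[0,0,0],[0.25,0.012,-0.15],-1],[[0,0,0],[0.286,0.012,-0.15],-1],[[0,0,0],[0.286,0.012,-0.15],-1],[[0,0,0],[0.286,0.012,-0.15],-1]])

```text
time: 17.23
tool_pos: [552.9, -22.3, 193.6]
tcp_rot: [180.0, 0.0, 89.0]
ft_force: [-0.9, -0.0, -1.6]
finger_gap: 37.9
```

Run:
```python
from h import *
import pickle
for i in range(6): snapshot("side")
C=cam("wrist")
p,d=snapshot("wrist"); cv2.imwrite("pics/w6.png",p); np.save("pics/w6.npy",d)
pickle.dump(C,open("pics/w6.pkl","wb"))
p,d=snapshot("scene"); cv2.imwrite("pics/sc6.png",p)
go([545,-22,53],89)
```

```text
t 17.62 pos [552.8 -22.5 192.8] rot [-179.99    0.     88.95] F [ 0.3 -0.2 -0.3] gap 38.2
turn [-0.01  0.   -0.05] shift [ 0.0004 -0.0077  0.1398]
```

View pics/w6.png

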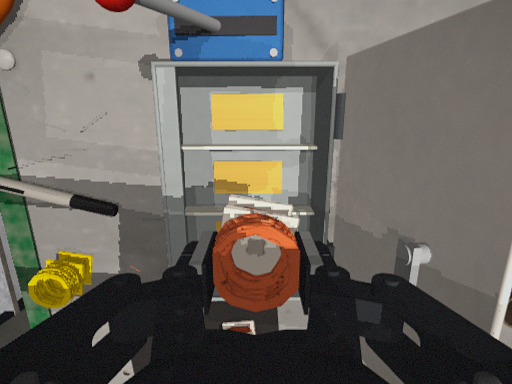

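View pics/sc6.png

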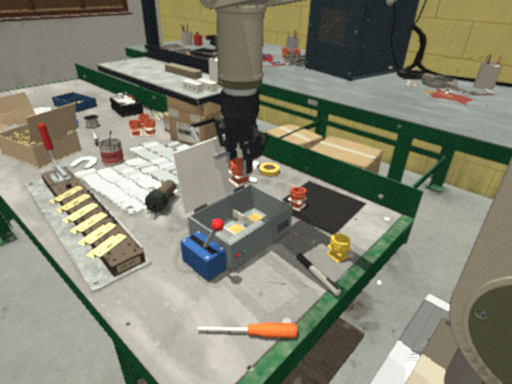

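Run:
```python
from h import *
import pickle
C=pickle.load(open("pics/w6.pkl","rb"))
for n,u,v,z in [('FLo',152,63,76),('BLo',337,63,76),('flangein',178,68,76),('backin',333,68,76),('div1L',182,147.5,32),('div1R',316,147.5,32),('div2L',184,211.5,32),('padA',211,93,10),('padA2',283,130,10),('padB',214,160,10),('padB2',281,193,10),('front200',158,200,76),('back200',333,200,76)]: print(n,onz(C,u,v,z).round(1))
```

```text
FLo [478.4  79.8  76. ]
BLo [615.   77.2  76. ]
flangein [497.3  76.   76. ]
backin [612.2  73.8  76. ]
div1L [484.6  12.3  32. ]
div1R [610.1  10.   32. ]
div2L [481.4 -50.8  32. ]
padA [511.5  61.5  10. ]
padA2 [581.   25.2  10. ]
padB [510.8  -3.5  10. ]
padB2 [579.3 -39.6  10. ]
front200 [471.8 -25.7  76. ]
back200 [617.2 -28.4  76. ]
```

>>> jog_arm(plan=[[[0,0,0],[0.001,-0.0075,0.0],-1],[[0,0,0],[0.001,-0.0075,0.0],-1],[[0,0,0],[0.001,-0.0075,0.04],-1],[[0,0,0],[0.001,-0.0075,0.08],-1],[[0,0,0],[0.001,-0.0075,0.11],-1],[[0,0,0],[0.001,-0.0075,0.128],-1],[[0,0,0],[0.001,-0.0075,0.136],-1],[[0,0,0],[0.001,-0.0075,0.14],-1],[[0,0,0],[0.001,-0.0075,0.14],-1],[[0,0,0],[0.001,-0.0075,0.14],-1]])

```text
time: 18.88
tool_pos: [546.1, -20.9, 53.9]
tcp_rot: [179.9, 0.0, 89.0]
ft_force: [0.8, -0.3, -1.3]
finger_gap: 37.9
```

>>> jog_arm(plan=[[[0,0,0],[0,0,0.001],-1],[[0,0,0],[0,0,0.0015],-1],[[0,0,0],[0,0,0.0015],-1]])

```text
time: 19.25
tool_pos: [545.9, -20.9, 52.4]
tcp_rot: [179.9, 0.0, 89.0]
ft_force: [-2.6, 0.8, 6.0]
finger_gap: 37.9
```

Touching the floor (Fz +6). Release and rise.

>>> jog_arm(plan=[[[0,0,0],[0,0,0],-0.2],[[0,0,0],[0,0,0],0.2],[[0,0,0],[0,0,0],0.35],[[0,0,0],[0,0,0],0.35],[[0,0,0],[0,0,-0.03],0.35],[[0,0,0],[0,0,-0.08],0.35],[[0,0,0],[0,0,-0.13],0.5],[[0,0,0],[-0.05,-0.005,-0.14],0.5],[[0,0,0],[-0.1,-0.01,-0.14],0.5],[[0,0,0],[-0.15,-0.015,-0.14],0.5],[[0,0,0],[-0.202,-0.016,-0.14],0.5],[[0,0,0],[-0.202,-0.016,-0.14],0.5]])

```text
time: 20.75
tool_pos: [525.1, -225.9, 191.1]
tcp_rot: [-180.0, 0.0, 88.7]
ft_force: [-0.4, 0.5, -0.1]
finger_gap: 63.9
```

Run:
```python
from h import *
import pickle
for i in range(6): snapshot("side")
p,d=snapshot("side"); cv2.imwrite("pics/s7.png",p)
C=cam("wrist")
p,d=snapshot("wrist"); cv2.imwrite("pics/w7.png",p)
pickle.dump(C,open("pics/w7.pkl","wb"))
go([530,-223,46],89)
for c,r,b in rings(p): print(c,r,b,onz(C,*c,48).round(1))
```

```text
t 21.15 pos [ 526.  -221.4  191.3] rot [179.99  -0.    89.09] F [-0.4 -0.7 -0.3] gap 64.0
turn [ 0.01 -0.    0.09] shift [-0.0015  0.004   0.1453]
(259.2850646972656, 187.13096618652344) 24.283296585083008 (237, 163, 46, 49) [ 529.6 -221.3   48. ]
```

View pics/w7.png

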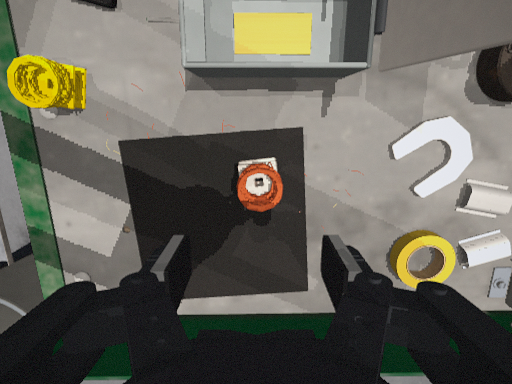

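View pics/s7.png

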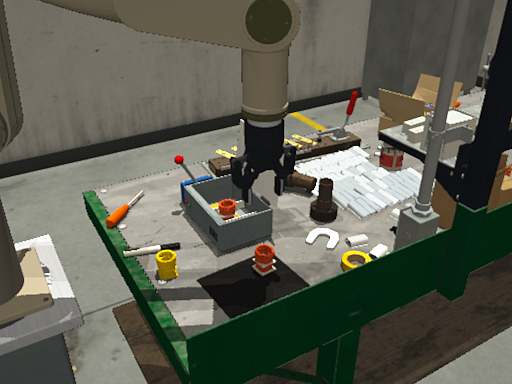

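>>> jog_arm(plan=[[[0,0,0],[-0.0015,0.004,0.05],0.5],[[0,0,0],[-0.0015,0.004,0.09],0.5],[[0,0,0],[-0.0015,0.004,0.12],0.5],[[0,0,0],[-0.0015,0.004,0.138],0.5],[[0,0,0],[-0.0015,0.004,0.1455],0.5],[[0,0,0],[-0.0015,0.004,0.1455],0.5],[[0,0,0],[-0.0015,0.004,0.1455],-0.2],[[0,0,0],[-0.0015,0.004,0.1455],-0.5],[[0,0,0],[-0.0015,0.004,0.1455],-1],[[0,0,0],[-0.0015,0.004,0.1455],-1],[[0,0,0],[-0.0015,0.004,0.1455],-1]])

```text
time: 22.52
tool_pos: [530.8, -224.7, 47.5]
tcp_rot: [179.9, 0.1, 89.0]
ft_force: [-1.2, 0.3, 6.3]
finger_gap: 38.2
```

>>> jog_arm(plan=[[[0,0,0],[0,0,-0.02],-1],[[0,0,0],[0,0,-0.06],-1],[[0,0,0],[0,0,-0.1],-1],[[0,0,0],[0.03,0.004,-0.12],-1],[[0,0,0],[0.07,0.01,-0.12],-1],[[0,0,0],[0.11,0.015,-0.12],-1],[[0,0,0],[0.138,0.0165,-0.12],-1],[[0,0,0],[0.138,0.0165,-0.12],-1],[[0,0,0],[0.138,0.0165,-0.12],-1],[[0,0,0],[0.138,0.0165,-0.12],-1],[[0,0,0],[0.138,0.0165,-0.12],-1]])

```text
time: 23.9
tool_pos: [548.6, -87.2, 165.9]
tcp_rot: [-180.0, 0.0, 88.9]
ft_force: [-0.0, 0.1, -1.6]
finger_gap: 37.7
```

Run:
```python
from h import *
C=cam("wrist")
p,d=snapshot("wrist"); cv2.imwrite("pics/w8.png",p)
go([545,-86.3,56],89)
```

```text
t 23.95 pos [548.6 -87.1 165.8] rot [-179.99    0.     88.93] F [-0.9 -0.4 -0.6] gap 38.0
turn [-0.01  0.   -0.07] shift [ 0.0007 -0.0035  0.1098]
```

View pics/w8.png

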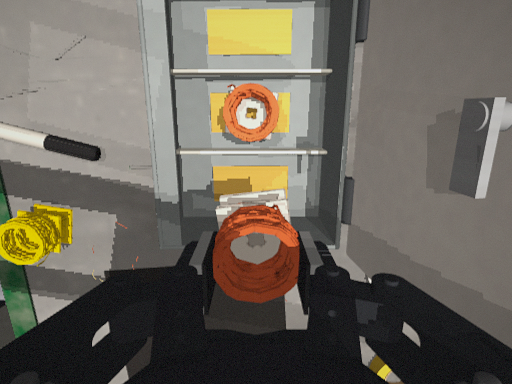

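>>> jog_arm(plan=[[[0,0,0],[0.0005,-0.0035,0.03],-1],[[0,0,0],[0.0005,-0.0035,0.06],-1],[[0,0,0],[0.0005,-0.0035,0.085],-1],[[0,0,0],[0.0005,-0.0035,0.1],-1],[[0,0,0],[0.0005,-0.0035,0.106],-1],[[0,0,0],[0.0005,-0.0035,0.109],-1],[[0,0,0],[0.0005,-0.0035,0.11],-1],[[0,0,0],[0.0005,-0.0035,0.11],-1]])

```text
time: 24.95
tool_pos: [545.7, -86.0, 56.5]
tcp_rot: [179.9, 0.0, 89.0]
ft_force: [0.7, 0.9, -0.5]
finger_gap: 38.0
```

>>> jog_arm(plan=[[[0,0,0],[0,0,0.001],-1],[[0,0,0],[0,0,0.0015],-1],[[0,0,0],[0,0,0.0015],-1]])

```text
time: 25.32
tool_pos: [545.7, -85.9, 55.5]
tcp_rot: [179.9, 0.0, 89.0]
ft_force: [-2.9, 0.6, 6.5]
finger_gap: 38.3
```

>>> jog_arm(plan=[[[0,0,0],[0,0,0],-0.2],[[0,0,0],[0,0,0],0.2],[[0,0,0],[0,0,0],0.35],[[0,0,0],[0,0,0],0.35],[[0,0,0],[0,0,-0.03],0.35],[[0,0,0],[0,0,-0.09],0.35],[[0,0,0],[0,0,-0.15],0.2],[[0,0,0],[0,0,-0.21],0],[[0,0,0],[0,0,-0.27],0],[[0,0,0],[0,0,-0.275],0],[[0,0,0],[0,0,-0.275],0]])

```text
time: 26.7
tool_pos: [545.3, -85.9, 329.3]
tcp_rot: [180.0, 0.0, 89.0]
ft_force: [0.1, 0.2, -1.1]
finger_gap: 43.0
```

Run:
```python
from h import *
p,d=snapshot("wrist"); cv2.imwrite("pics/w9.png",p)
p,d=snapshot("side"); cv2.imwrite("pics/s9.png",p);crop(p,160,150,340,300,4,"c_s9")
p,d=snapshot("scene"); crop(p,170,130,330,270,5,"c_sc9")
go([668.4,-24,330],89)
```

```text
t 26.85 pos [544.4 -85.6 326.8] rot [-1.7978e+02 -5.0000e-02  8.8990e+01] F [-0.7  0.2 -0.3] gap 42.8
turn [-0.22 -0.05 -0.01] shift [ 0.0638  0.1229 -0.0036]
```

View pics/w9.png

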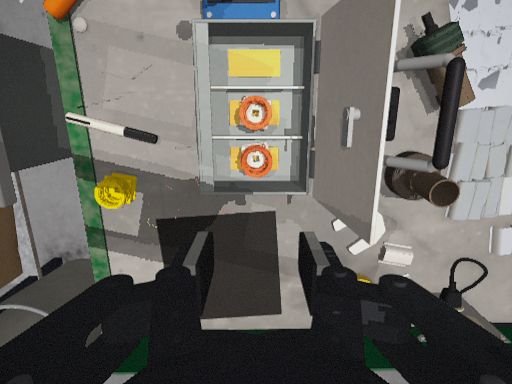

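View pics/c_s9.png

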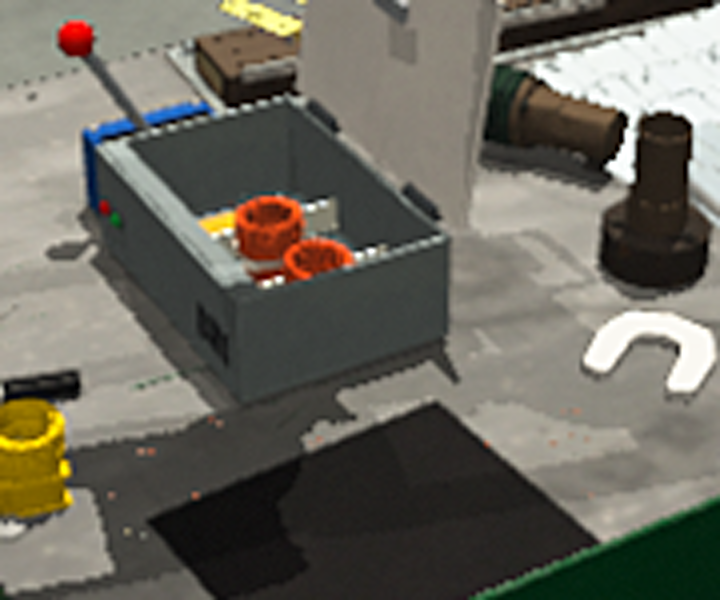

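View pics/c_sc9.png

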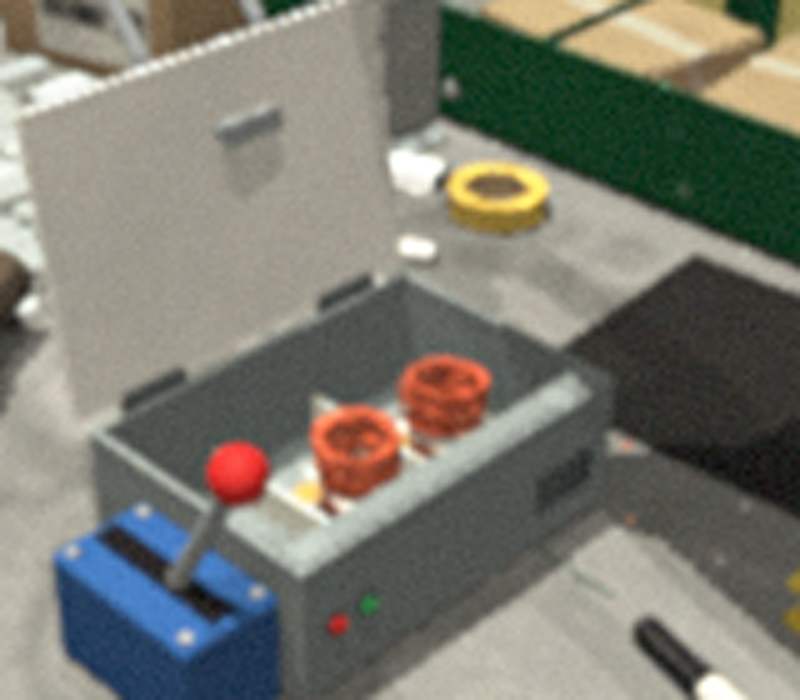

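>>> jog_arm(plan=[[[0,0,0],[0.02,0.05,0],0],[[0,0,0],[0.05,0.09,0],0],[[0,0,0],[0.064,0.123,0],0],[[0,0,0],[0.064,0.123,0],0],[[0,0,0],[0.064,0.123,0],0],[[0,0,0],[0.064,0.123,0],0],[[0,0,0],[0.064,0.123,0],0]])

```text
time: 27.72
tool_pos: [668.8, -24.5, 330.0]
tcp_rot: [180.0, 0.0, 89.0]
ft_force: [-0.1, 1.2, -1.4]
finger_gap: 42.5
```

Run:
```python
from h import *
C=cam("wrist")
p,d=snapshot("wrist"); cv2.imwrite("pics/w10.png",p)
go([668.4,-24,259.4],89)
for u in (248,256,264): print(u,onz(C,u,193,257).round(1))
```

```text
t 27.77 pos [668.9 -24.5 330. ] rot [1.7995e+02 1.0000e-02 8.8960e+01] F [-0.1  0.4 -0.2] gap 42.7
turn [ 0.05  0.01 -0.04] shift [ 0.0005 -0.0006  0.0706]
248 [664.3 -10.9 257. ]
256 [669.7 -11.  257. ]
264 [675.1 -11.1 257. ]
```

View pics/w10.png

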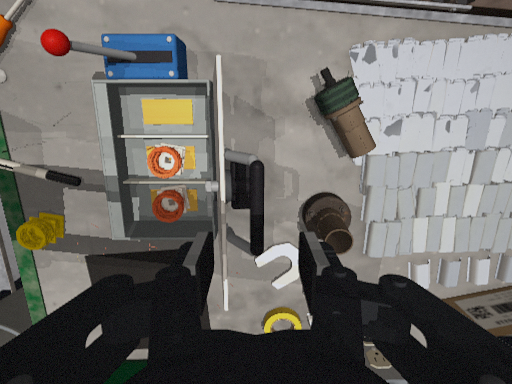

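>>> jog_arm(plan=[[[0,0,0],[0,0,0.03],0],[[0,0,0],[0,0,0.055],0],[[0,0,0],[0,0,0.0705],0],[[0,0,0],[0,0,0.0705],0],[[0,0,0],[0,0,0.0705],-0.5],[[0,0,0],[0,0,0.0705],-1],[[0,0,0],[0,0,0.0705],-1],[[0,0,0],[0,0,0.0705],-1],[[0,0,0],[0,0,0.0705],-1]], force=30)

```text
time: 28.9
tool_pos: [670.0, -24.1, 260.5]
tcp_rot: [179.8, 0.0, 89.0]
ft_force: [-0.6, -0.3, 5.3]
finger_gap: 8.7
```

Run:
```python
import numpy as np
r=np.hypot(182,24);a=np.arctan2(24,182)
f=lambda t:np.array([182-r*np.cos(a+t), r*np.sin(a+t)-24])/1000
for t0,ts in [(1.71,1.71-np.arange(1,13)*.0725),(.84,.84-np.r_[np.arange(1,13)*.07])]:
    for t in ts: d=f(t)-f(t0); print(round(t,3),d.round(4).tolist(), end='; ')
    print()
```

```text
1.638 [-0.0129, 0.0031]; 1.565 [-0.0261, 0.0052]; 1.492 [-0.0393, 0.0064]; 1.42 [-0.0526, 0.0066]; 1.348 [-0.0659, 0.0059]; 1.275 [-0.0791, 0.0042]; 1.203 [-0.0922, 0.0015]; 1.13 [-0.105, -0.0021]; 1.058 [-0.1175, -0.0066]; 0.985 [-0.1296, -0.012]; 0.912 [-0.1414, -0.0183]; 0.84 [-0.1526, -0.0254]; 
0.77 [-0.0103, -0.0076]; 0.7 [-0.0201, -0.0159]; 0.63 [-0.0293, -0.0249]; 0.56 [-0.0378, -0.0345]; 0.49 [-0.0457, -0.0447]; 0.42 [-0.0528, -0.0554]; 0.35 [-0.0591, -0.0666]; 0.28 [-0.0647, -0.0782]; 0.21 [-0.0694, -0.0901]; 0.14 [-0.0733, -0.1024]; 0.07 [-0.0763, -0.1149]; -0.0 [-0.0784, -0.1275];
```

>>> jog_arm(plan=[[[0,0,0],[0,-0.013,-0.003],-1],[[0,0,0],[0,-0.026,-0.005],-1],[[0,0,0],[0,-0.039,-0.006],-1],[[0,0,0],[0,-0.053,-0.0065],-1],[[0,0,0],[0,-0.066,-0.006],-1],[[0,0,0],[0,-0.079,-0.004],-1],[[0,0,0],[0,-0.092,-0.0015],-1],[[0,0,0],[0,-0.105,0.002],-1],[[0,0,0],[0,-0.1175,0.0065],-1],[[0,0,0],[0,-0.1295,0.012],-1],[[0,0,0],[0,-0.1415,0.018],-1],[[0,0,0],[0,-0.1525,0.0255],-1]])

```text
time: 30.4
tool_pos: [517.1, -21.4, 234.4]
tcp_rot: [179.9, 0.0, 89.0]
ft_force: [-0.9, -0.1, 3.7]
finger_gap: 8.3
```

>>> jog_arm(plan=[[[0,0,0],[0,-0.0105,0.0075],-1],[[0,0,0],[0,-0.02,0.016],-1],[[0,0,0],[0,-0.0295,0.025],-1],[[0,0,0],[0,-0.038,0.0345],-1],[[0,0,0],[0,-0.046,0.0445],-1],[[0,0,0],[0,-0.053,0.0555],-1],[[0,0,0],[0,-0.0595,0.0665],-1],[[0,0,0],[0,-0.065,0.078],-1],[[0,0,0],[0,-0.07,0.09],-1],[[0,0,0],[0,-0.074,0.1025],-1],[[0,0,0],[0,-0.077,0.115],-1],[[0,0,0],[0,-0.079,0.1275],-1]])

```text
time: 31.9
tool_pos: [437.1, -19.9, 104.5]
tcp_rot: [-179.9, -0.0, 89.0]
ft_force: [-4.6, -1.6, 2.2]
finger_gap: 8.6
```

>>> jog_arm(plan=[[[0,0,0],[0,0,0.001],-1],[[0,0,0],[0,0,0.002],-1],[[0,0,0],[0,0,0.003],-1],[[0,0,0],[0,0,0.003],-1]])

```text
time: 32.4
tool_pos: [436.8, -19.9, 102.5]
tcp_rot: [-179.9, -0.0, 89.0]
ft_force: [-8.1, -1.6, 0.8]
finger_gap: 8.5
```

>>> jog_arm(plan=[[[0,0,0],[0,0.0005,0.001],-1],[[0,0,0],[0,0.001,0.002],-1],[[0,0,0],[0,0.001,0.002],-1]])

```text
time: 32.78
tool_pos: [436.8, -19.9, 101.4]
tcp_rot: [-179.7, 0.0, 89.0]
ft_force: [-21.4, -0.7, 18.6]
finger_gap: 8.6
```

>>> jog_arm(plan=[[[0,0,0],[0,0,0],-0.6],[[0,0,0],[0,0,0],0],[[0,0,0],[0,0,0],0],[[0,0,0],[0,0,-0.03],0],[[0,0,0],[0,0,-0.08],0],[[0,0,0],[0,0,-0.1],0],[[0,0,0],[0,0.03,-0.1],0],[[0,0,0],[0,0.073,-0.1],0],[[0,0,0],[0,0.073,-0.1],0],[[0,0,0],[0,0.073,-0.1],0],[[0,0,0],[0,0.073,-0.1],0]])

```text
time: 34.15
tool_pos: [511.3, -21.2, 201.1]
tcp_rot: [180.0, 0.0, 89.0]
ft_force: [-0.0, -0.0, -0.5]
finger_gap: 42.7
```

Run:
```python
from h import *
C=cam("wrist")
p,d=snapshot("wrist"); cv2.imwrite("pics/w11.png",p)
go([511,-20.3,112],89)
f,cx,cy,o,M=C
def dp(u,v): 
    z=d[v,u]; return (o+M@np.array([(u-cx)/f*z,(v-cy)/f*z,z])).round(1)
for uv in [(175,100),(175,60),(300,100),(300,60)]: print(uv,dp(*uv))
p,d=snapshot("side"); crop(p,160,150,310,260,5,"c_s11")
```

```text
t 34.2 pos [511.3 -21.2 201.2] rot [179.96   0.    88.99] F [-0.  -0.4  0. ] gap 42.8
turn [ 0.04  0.   -0.01] shift [ 0.0009 -0.0004  0.0892]
(175, 100) [ 4.301e+02  5.780e+01 -2.000e-01]
(175, 60) [ 4.335e+02  9.580e+01 -1.000e-01]
(300, 100) [546.8  53.3  83.1]
(300, 60) [546.5  81.9  81. ]
```

View pics/w11.png

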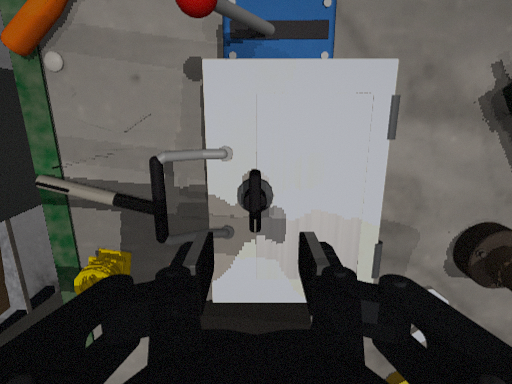

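View pics/c_s11.png

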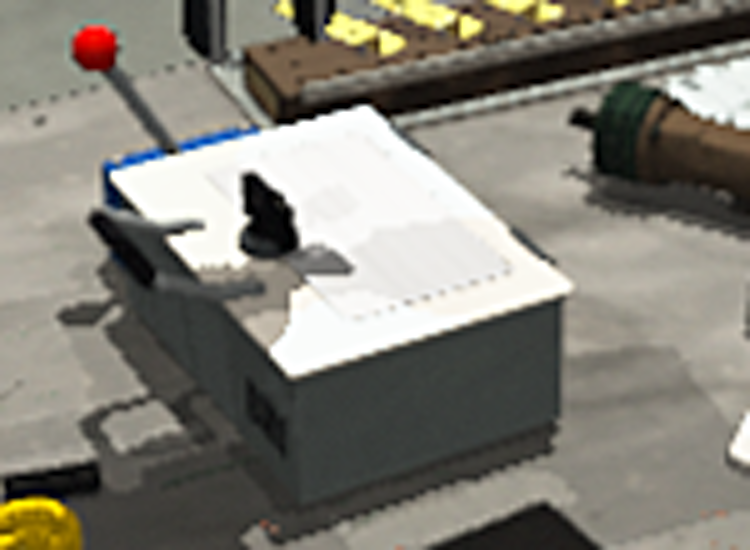

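>>> jog_arm(plan=[[[0,0,0],[0.001,-0.0005,0.03],0],[[0,0,0],[0.001,-0.0005,0.06],0],[[0,0,0],[0.001,-0.0005,0.08],0],[[0,0,0],[0.001,-0.0005,0.089],0],[[0,0,0],[0.001,-0.0005,0.089],-0.5],[[0,0,0],[0.001,-0.0005,0.089],-1],[[0,0,0],[0.001,-0.0005,0.089],-1],[[0,0,0],[0.001,-0.0005,0.089],-1],[[0,0,0],[0.001,-0.0005,0.089],-1]], force=25)

```text
time: 35.38
tool_pos: [510.9, -20.3, 113.0]
tcp_rot: [-179.9, 0.0, 89.0]
ft_force: [-7.2, 0.6, 5.2]
finger_gap: 8.0
```

>>> jog_arm(plan=[[[0,0,8],[0,0,0],-1],[[0,0,18],[0,0,0],-1],[[0,0,28],[0,0,0],-1],[[0,0,38],[0,0,0],-1],[[0,0,48],[0,0,0],-1],[[0,0,58],[0,0,0],-1],[[0,0,68],[0,0,0],-1],[[0,0,77],[0,0,0],-1],[[0,0,85],[0,0,0],-1],[[0,0,91],[0,0,0],-1],[[0,0,93],[0,0,0],-1],[[0,0,93],[0,0,0],-1]])

```text
time: 36.88
tool_pos: [511.7, -21.3, 113.1]
tcp_rot: [179.9, -0.1, -4.0]
ft_force: [-3.5, -4.8, 2.0]
finger_gap: 8.6
```

Release, rise and look.

>>> jog_arm(plan=[[[0,0,0],[0,0,0],-0.5],[[0,0,0],[0,0,0],0],[[0,0,0],[0,0,0],0],[[0,0,0],[0,0,-0.04],0],[[0,0,0],[0,0,-0.09],0],[[0,0,0],[0,0,-0.12],0],[[0,0,0],[0,0,-0.12],0],[[0,0,0],[0,0,-0.12],-1],[[0,0,0],[0,0,-0.12],-1],[[0,0,0],[0,0,-0.12],-1]])

```text
time: 38.12
tool_pos: [510.7, -20.1, 230.5]
tcp_rot: [-180.0, 0.1, -4.0]
ft_force: [0.4, 0.7, -0.1]
finger_gap: 0.4
```

Run:
```python
from h import *
C=cam("wrist")
p,d=snapshot("wrist"); cv2.imwrite("pics/w12.png",p)
import pickle; pickle.dump(C,open("pics/w12.pkl","wb"))
p,d=snapshot("side"); crop(p,160,150,310,260,5,"c_s12")
p,d=snapshot("scene"); crop(p,170,150,330,290,5,"c_sc12"); cv2.imwrite("pics/sc12.png",p)
p2,d=snapshot("side"); cv2.imwrite("pics/s12.png",p2)
go([455,107,138],0)
```

```text
t 38.33 pos [511.2 -20.2 231.5] rot [-1.80e+02  3.00e-02 -4.01e+00] F [-0.1  0.1  0.5] gap -0.1
turn [-0.    0.03 -4.01] shift [-0.0649 -0.123   0.0935]
```

View pics/w12.png

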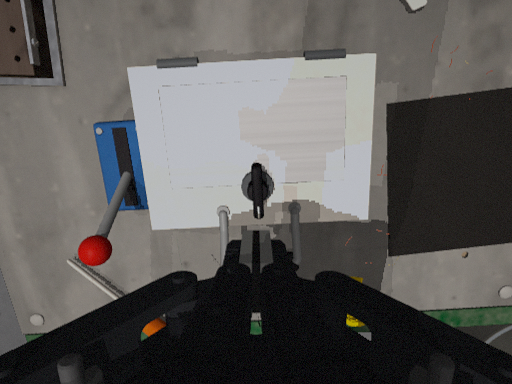

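View pics/c_s12.png

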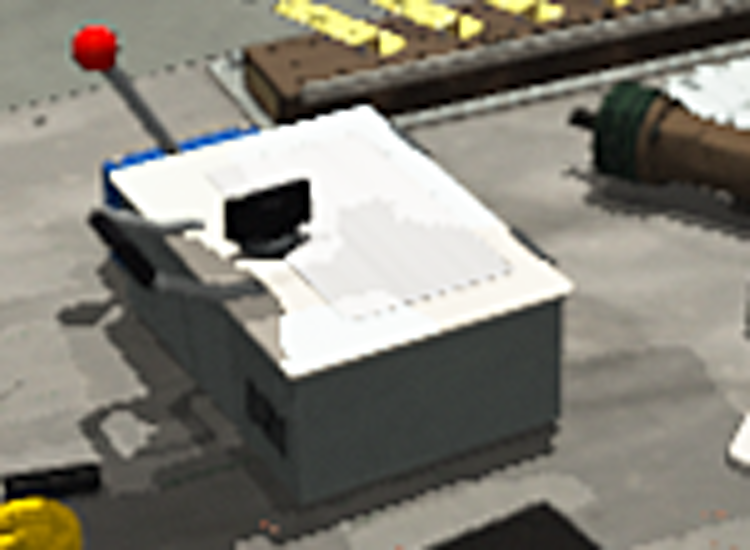

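View pics/c_sc12.png

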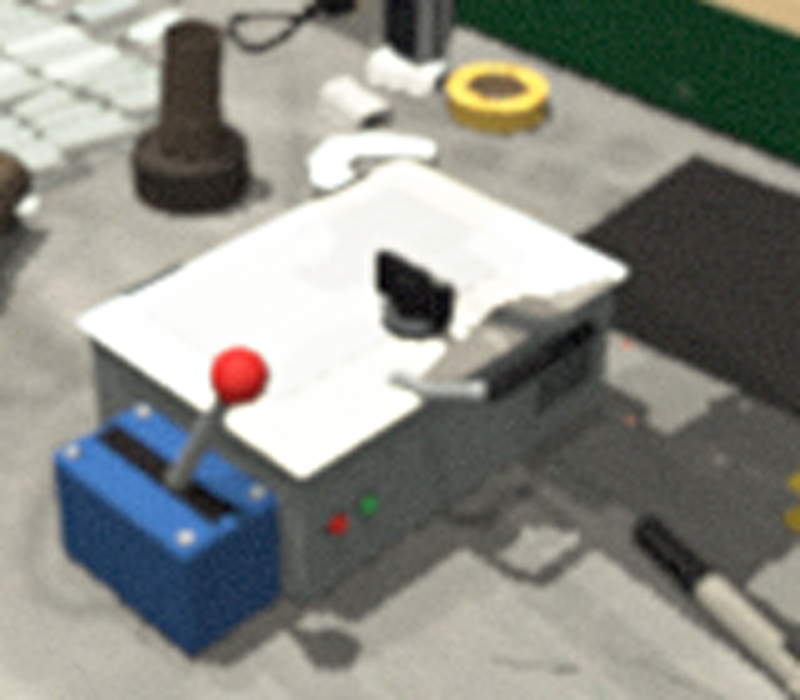

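Run:
```python
from h import *
import pickle
W=pickle.load(open("pics/w12.pkl","rb"));A=cam("scene");B=cam("side")
def red(p,roi):
    x0,y0,x1,y1=roi; hsv=cv2.cvtColor(p,cv2.COLOR_BGR2HSV); m=cv2.inRange(hsv,(0,180,90),(4,255,255))|cv2.inRange(hsv,(175,180,90),(180,255,255))
    k=np.zeros_like(m);k[y0:y1,x0:x1]=m[y0:y1,x0:x1]; cs,_=cv2.findContours(k,cv2.RETR_EXTERNAL,cv2.CHAIN_APPROX_NONE); return cv2.minEnclosingCircle(max(cs,key=cv2.contourArea))
w=red(cv2.imread("pics/w12.png"),(60,220,140,280)); a=red(cv2.imread("pics/sc12.png"),(200,210,235,240)); b=red(cv2.imread("pics/s12.png"),(160,150,200,170))
print(w,a,b); print(tri([ray(W,*w[0]),ray(A,*a[0]),ray(B,*b[0])]),tri([ray(W,*w[0]),ray(B,*b[0])]))
go([442,107.5,231],-1)
```

```text
((92.6130599975586, 251.3966827392578), 14.843241691589355) ((217.03846740722656, 224.96153259277344), 5.053945541381836) ((178.6999969482422, 159.0), 4.20604944229126)
(array([480.34318645, 109.78109527, 137.9831653 ]), array([0.9, 0.4, 0.7])) (array([480.45811626, 110.51510145, 137.44091191]), array([0.7, 0.7]))
t 38.33 pos [511.2 -20.2 231.5] rot [-1.80e+02  3.00e-02 -4.01e+00] F [-0.1  0.1  0.5] gap -0.1
turn [-0.    0.03 -3.01] shift [-0.078  -0.1226  0.0005]
```

>>> jog_arm(plan=[[[0,0,-3],[-0.04,-0.04,0],-1],[[0,0,-3],[-0.078,-0.08,0],-1],[[0,0,-3],[-0.078,-0.125,0],-1],[[0,0,-3],[-0.078,-0.125,0],-1],[[0,0,-3],[-0.078,-0.125,0],-1],[[0,0,-3],[-0.078,-0.125,0.04],-1],[[0,0,-3],[-0.078,-0.125,0.084],-1],[[0,0,-3],[-0.078,-0.125,0.084],-1],[[0,0,-3],[-0.078,-0.125,0.084],-1],[[0,0,-3],[-0.078,-0.125,0.084],-1]])

```text
time: 39.58
tool_pos: [443.9, 109.7, 150.2]
tcp_rot: [-180.0, -0.2, -1.0]
ft_force: [-0.3, -0.1, 0.7]
finger_gap: 0.0
```

Run:
```python
from h import *
go([559,109,147],-1)
p,d=snapshot("scene"); crop(p,150,150,310,290,5,"c_sc13")
```

```text
t 39.58 pos [443.9 109.7 150.2] rot [-179.97   -0.21   -1.04] F [-0.3 -0.1  0.7] gap 0.0
turn [-0.03 -0.21 -0.04] shift [ 0.1151 -0.0013  0.0036]
```

View pics/c_sc13.png

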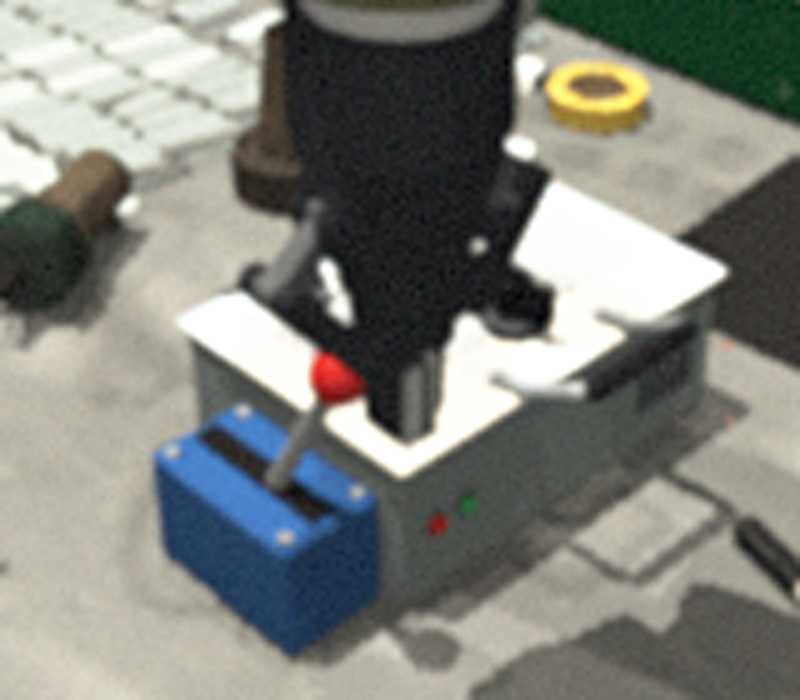

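>>> jog_arm(plan=[[[0,0,0],[0.012,-0.0005,0.003],-1],[[0,0,0],[0.024,-0.0005,0.003],-1],[[0,0,0],[0.036,-0.0005,0.003],-1],[[0,0,0],[0.048,-0.0005,0.003],-1],[[0,0,0],[0.06,-0.0005,0.003],-1],[[0,0,0],[0.07,-0.0005,0.003],-1],[[0,0,0],[0.08,-0.0005,0.003],-1],[[0,0,0],[0.088,-0.0005,0.003],-1],[[0,0,0],[0.096,-0.0005,0.003],-1],[[0,0,0],[0.102,-0.0005,0.003],-1],[[0,0,0],[0.106,-0.0005,0.003],-1],[[0,0,0],[0.106,-0.0005,0.003],-1]])

```text
time: 41.12
tool_pos: [547.9, 108.6, 144.2]
tcp_rot: [180.0, 0.1, -1.0]
ft_force: [-5.5, 0.9, -4.0]
finger_gap: -0.1
```

>>> jog_arm(plan=[[[0,0,0],[0.003,0,0],-1],[[0,0,0],[0.006,0,0],-1],[[0,0,0],[0.009,0,0],-1],[[0,0,0],[0.009,0,0],-1]])

```text
time: 41.62
tool_pos: [556.5, 108.5, 144.2]
tcp_rot: [-180.0, 0.1, -1.0]
ft_force: [-6.1, 1.1, -4.3]
finger_gap: -0.1
```

Run:
```python
from h import *
s=sense();print(s['tool_pos'],s['ft_force'])
p,d=snapshot("side"); crop(p,150,130,310,250,5,"c_s14")
```

```text
[556.47892921 108.50806484 144.15146427] [-6.08227916  1.11064563 -4.28067669]
```

View pics/c_s14.png

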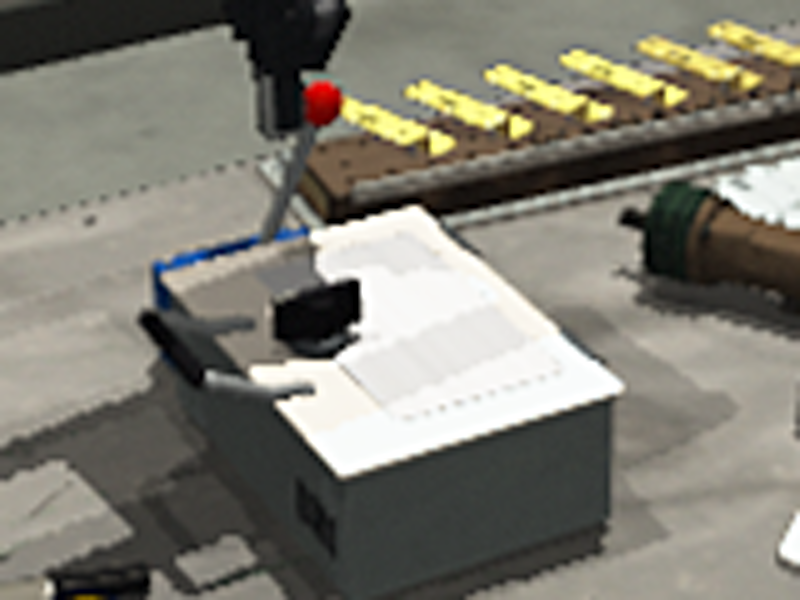

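>>> jog_arm(plan=[[[0,0,0],[0.002,0,0],-1],[[0,0,0],[0.004,0,0],-1],[[0,0,0],[0.006,0,0],-1],[[0,0,0],[0.006,0,0],-1]])

```text
time: 42.18
tool_pos: [560.8, 108.5, 143.6]
tcp_rot: [180.0, 0.3, -1.0]
ft_force: [-13.8, 1.1, -1.0]
finger_gap: 0.1
```

>>> jog_arm(plan=[[[0,0,0],[0.001,0,0],-1],[[0,0,0],[0.0015,0,0],-1],[[0,0,0],[0.0015,0,0],-1]])

```text
time: 42.55
tool_pos: [561.3, 108.5, 143.4]
tcp_rot: [180.0, 0.4, -1.0]
ft_force: [-17.4, 1.0, 1.3]
finger_gap: 0.0
```

Run:
```python
from h import *
A=cam("scene");B=cam("side");s=sense();print(s['tool_pos'],s['ft_force'])
p,d=snapshot("side");q,d=snapshot("scene")
crop(q,150,130,310,270,5,"c_sc15")
def red(p,roi):
    x0,y0,x1,y1=roi; hsv=cv2.cvtColor(p,cv2.COLOR_BGR2HSV); m=cv2.inRange(hsv,(0,180,90),(4,255,255))|cv2.inRange(hsv,(175,180,90),(180,255,255))
    k=np.zeros_like(m);k[y0:y1,x0:x1]=m[y0:y1,x0:x1]; cs,_=cv2.findContours(k,cv2.RETR_EXTERNAL,cv2.CHAIN_APPROX_NONE); return cv2.minEnclosingCircle(max(cs,key=cv2.contourArea))
a=red(q,(170,170,250,245)); b=red(p,(180,130,240,175)); print(a,b,tri([ray(A,*a[0]),ray(B,*b[0])]))
```

```text
[561.31494497 108.47986659 143.37241991] [-17.39118824   1.03955671   1.3294621 ]
((181.5, 203.5), 2.549609661102295) ((215.38235473632812, 150.2058868408203), 4.038193702697754) (array([585.06074531, 110.94222584, 136.6287729 ]), array([0.9, 0.9]))
```

>>> jog_arm(plan=[[[0,0,0],[-0.02,0,0],-1],[[0,0,0],[-0.045,0,0],-1],[[0,0,0],[-0.07,0,0],-1],[[0,0,0],[-0.095,0,0],-1],[[0,0,0],[-0.12,0,0],-1],[[0,0,0],[-0.14,0,0],-1],[[0,0,0],[-0.15,0,0],-1],[[0,0,0],[-0.15,0,-0.05],-1],[[0,0,0],[-0.15,0,-0.1],-1],[[0,0,0],[-0.15,0,-0.15],-1],[[0,0,0],[-0.15,0,-0.15],-1],[[0,0,0],[-0.15,0,-0.15],-1]])

```text
time: 44.15
tool_pos: [415.3, 110.8, 294.9]
tcp_rot: [-180.0, -0.1, -1.0]
ft_force: [-0.8, 0.7, -0.2]
finger_gap: 0.1
```

Run:
```python
from h import *
A=cam("scene");B=cam("side")
for i in range(4): snapshot("side")
s=sense();print(s['time'],s['tool_pos'],s['ft_force'])
p,d=snapshot("side");q,d=snapshot("scene");w,_=snapshot("wrist")
cv2.imwrite("pics/s16.png",p);cv2.imwrite("pics/sc16.png",q);cv2.imwrite("pics/w16.png",w)
crop(p,150,130,310,250,5,"c_s16")
def red(p,roi):
    x0,y0,x1,y1=roi; hsv=cv2.cvtColor(p,cv2.COLOR_BGR2HSV); m=cv2.inRange(hsv,(0,180,90),(4,255,255))|cv2.inRange(hsv,(175,180,90),(180,255,255))
    k=np.zeros_like(m);k[y0:y1,x0:x1]=m[y0:y1,x0:x1]; cs,_=cv2.findContours(k,cv2.RETR_EXTERNAL,cv2.CHAIN_APPROX_NONE); return cv2.minEnclosingCircle(max(cs,key=cv2.contourArea))
a=red(q,(200,200,250,245)); b=red(p,(160,145,240,175)); print(a,b,tri([ray(A,*a[0]),ray(B,*b[0])]))
```

```text
44.35 [414.25824908 110.7661458  293.32793212] [ 0.55828798 -1.12356493  0.83608549]
((217.03846740722656, 224.96153259277344), 5.053945541381836) ((178.6081085205078, 158.770263671875), 4.0190863609313965) (array([480.27754184, 109.37282809, 138.07604766]), array([0.1, 0.1]))
```

View pics/c_s16.png

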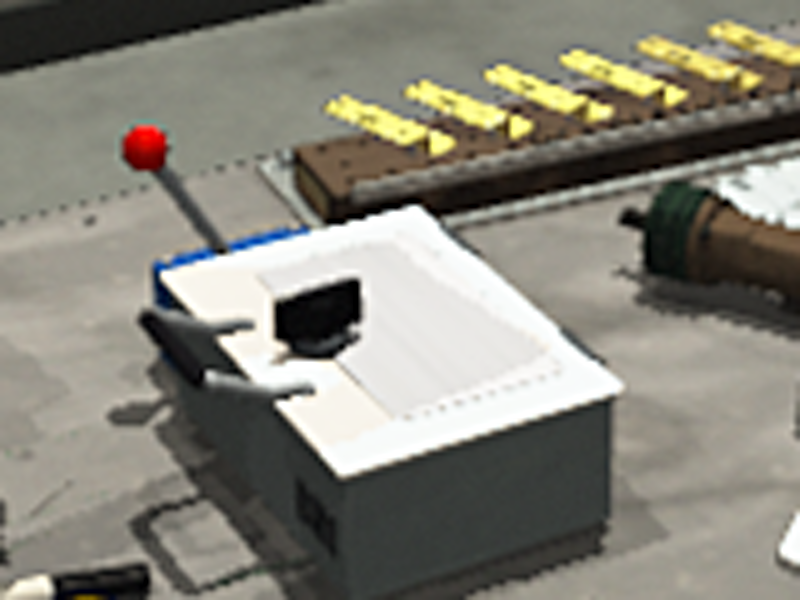

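View pics/sc16.png

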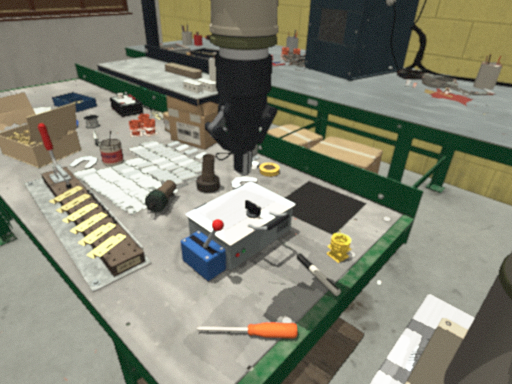

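```bash
python3 -c "
from bench import *
print(hand_in())"
```

```text
the job is handed in; nothing more can be done
None
```

I ran the whole job in order and handed it in at about 44 s. No verdict was reported.

**What I did:**
- I unlocked the chest by its wing knob and raised the hatch to about 1.7 rad.
- I stood the two orange coils from the mat upright in the middle and right-hand bays.
- I shut the hatch, turned the knob fully back, pushed the lever to its stop and let it spring back.
- The yellow look-alike, off the mat near the front edge, was left alone. So were the orange parts far back on the bench.

**Last checks:**
- **Coils:** both stood upright on the chest floor in the top, side and scene views before I shut the hatch, and the mat was empty. They cannot be seen now that the chest is shut.
- **Hatch and knob:** the hatch met resistance at about its starting height when I pressed it shut. The knob's wing lies along the chest's x to within about 2 degrees. I did not measure the hatch angle directly.
- **Lever:** at the stop the push force rose from 6 to 17 N, with the ball at x = 585 mm against about 582 expected. Afterwards the ball was back at (480, 109, 138) mm, within 0.5 mm of where it was before the push.
- **Bystanders:** the solenoid, tape roll and screwdriver look unmoved in the scene view. The arm hung clear of everything.

**One disagreement:** while opening the hatch, the force on the tool reached about 14 N sideways and 13 N upward, because my arc ran slightly inside the true one. I shifted the path outward by about 1 mm and the force fell. No other check disagreed.

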